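# Unstack the box lids and close each keepsake box

### The arm

A 7-joint arm with a two-finger parallel gripper is mounted at the origin on the work surface. World frame = base frame: x ahead of the robot, y to its left, z up, the work surface at z = 0. Lengths are in m, angles in rad, forces in N, time in s.
With the tool pointing down it reaches from about 0.425 to 0.925 m from the base axis. Payload 6.8 kg.
Tool frame: the origin (TCP) lies midway between the tips of the shut fingers; the grasp point (between the pads) lies 19 mm behind it; z points along the fingers, y is the direction in which the jaws open and shut (so a half turn about z gives the same grasp; the last joint's range is limited). The gripper opens to 85 mm and grips with 20 to 120 N. Pads are 22 mm wide; open, the fingers measure 114 mm over their backs; the gripper's body (76 mm by 85 mm) begins 54 mm behind the grasp point. The pads swing forward as they close: fully open they stand 13 mm farther back than shut.
Start: joints at [-1.34, 0.477, 0.022, 1.555, -0.011, 1.109, -0.083], TCP at [0.224, 0.637, 0.197] pointing down, gripper open.
Joint ranges: [-2.96, 2.96], [-0.34, 2.1], [-1.41, 1.46], [0.24, 2.44], [-1.37, 4.51], [0.17, 1.92], [-2.96, 2.96]. Speed limits (rad/s): [2.39, 2.39, 3.14, 3.14, 3.14, 3.14, 3.14].

### API

Orientations are given as a rotation vector (axis times angle).
In Python, from bench import r, imaging gives the robot as it stands.
- The arm moves only by the tool jog_arm, never from a script. Its argument "rows" is a list of rows, each an object with "delta_rot": the turn, a rotation vector about the tool's x, y, z in degrees, a list of three; "xyz": the shift along the tool's x, y, z in cm, a list of three; "fingers": the closure, from 0 (fully open) to 1 (shut). A call has exactly 5 rows; each row is the pose to reach, as a shift and turn from the pose measured when the call began, along the tool's axes at that moment; what a row does not reach only later rows make up. A row lasts 1/12 s, in which the tool goes at most 41.7 mm and 7.16 degrees, less where a joint would pass 70% of its speed; a pose out of reach is approached as far as the arm can. A call with a gripper value outside its range is refused whole. The fingers move at their own pace and stop on an object; "grip_force" is the grip in N (left out, the last holds). Time passes only in rows, so rows that repeat a pose let the fingers close, or fill a call up. It gives the time, the measured TCP pose, the force and the opening at its end, in the units of the state.
- r.get_obs(): the state, without advancing time (a new reading comes with each control period).
- imaging.grab_frame(name): name is "scene" or "top" or "wrist"; returns the picture (384x512x3 uint8, blue, green, red); there is no depth.
- imaging.camera_info(name): a dict with "camera_matrix" (3x3 intrinsics, pixels), "xyz" and "attitude" of the camera in the world. Camera axes: x right, y down, z forward; pixel columns grow to the right and rows downward; lengths in m; the calibration is good to about 2 mm. A picture is of the moment at which its call begins: read the wrist's pose just before it. camera_info takes no time and is no camera call; for the wrist camera it gives the pose at the moment of the call.
- r.hand_in(): hands the job in, once; it reports no verdict.
Trained networks look in the newest picture that a camera, given by its name, has taken for a name from the list of things; names that differ only in an ending like _2 or _b are one class to them, and where a whole thing is asked for, a point or a joint stands for the part that bears it (a point fixed in the world has none). Each returns a list of dicts, best first, with "conf" (0 to 1); they miss things now and then, are a little off and sometimes report something else, mostly with a low value. They report only what shows in the picture. A call takes as long as a camera call. They do not tell look-alikes from the thing itself.
- imaging.find_in(camera, query): "position" ([column, row] in pixels, amid what is visible of it).
- imaging.cut_out(camera, query): "region" (384x512 bool, what is visible of it) and "position" ([column, row] in pixels, amid what is visible of it).
- imaging.tip_of(camera, query): "position" ([column, row] in pixels: a listed point, or the origin of a listed thing).
The state is a dict: "clock": time; "joints": joint angles; "qvel": joint speeds; "tau": joint torques, N m; "tcp_pos": TCP position; "orientation": TCP orientation; "contact_force": force on the tool from outside, world axes, zero at the start; "moment": the same for the moment, N m; "grip_width": finger opening in m.
Only numpy, scipy, OpenCV 4.12 (cv2) and the standard library are available. Lean on these libraries where they do the work, as an engineer would, in place of code of your own. Each camera call takes 0.05 s, during which the arm holds its last target.

### The job

Take apart the stack of three box lids with a press weight on top: stand the weight upright on its round cork pad and put each lid on the open box it was sawn from (round, square, arch-shaped), fully home, with the arch-shaped lid's round end over its box's round end. Leave the boxes standing where they are, and do not disturb the finished hexagonal box or the glue bottle.

Things in the scene. Friction and masses are not known exactly. Their poses are not given: they have to be found in the camera images.
- weight: bare steel press weight, 46 mm tall, on top of the stack: round foot 32 mm across and 24 mm high, neck 12 mm across, round knob 18 mm across from 30 to 46 mm above the foot. Origin at the centre of its underside, z up. 0.15 to 0.23 kg.
- round_lid: round dark-wood lid with a light inlaid border 54 mm across, 14 mm thick, second from the top of the stack. Origin: centre of the plane that rests on the box rim, z up; top 14 mm above it, tapered bosses hang 8 mm below. One round boss at the centre, 32 mm across narrowing to 22. Any yaw fits.
- square_lid: square dark-wood lid with a light inlaid border 64 x 64 mm, 14 mm thick, third from the top of the stack; its sides are along x and y. Origin: centre of the plane that rests on the box rim, z up; top 14 mm above it, tapered bosses hang 8 mm below. Four bosses near the corners. Fits its box in any of four quarter turns.
- arch_lid: arch-shaped dark-wood lid with a light inlaid border, 130 (x) by 68 mm (y), 14 mm thick, lowest in the stack, on a fixed grey board 12 mm thick. Square end at x = -75 mm, half-round end with its tip at x = +55 mm, straight sides from -75 to +21. Origin: centre of the plane that rests on the box rim, z up; top 14 mm above it, tapered bosses hang 8 mm below. Mates only round end over round end.
- round_box: round dark-wood box, 48 mm outside diameter, opening 38 mm, open-topped, 46 mm high, loose. Origin: centre of underside, z up. Lid is home with its origin 46 mm above this one; it overhangs the box by 3 mm all round, its bosses have 3 mm side play when home (8 mm on entering). 
- square_box: square dark-wood box, 58 x 58 mm outside, sides along its x and y, opening 48 x 48 mm, open-topped, 46 mm high, loose. Origin: centre of underside, z up. Lid is home with its origin 46 mm above this one; it overhangs the box by 3 mm all round, its bosses have 3 mm side play when home (8 mm on entering). 
- arch_box: arch-shaped dark-wood box, 124 mm long (x) by 62 mm wide (y) outside, walls 5 mm, square end at x = -72 mm, tip of the round end at x = +52 mm (origin 10 mm off mid-length), open-topped, 46 mm high, loose. Origin: centre of underside, z up. Lid is home with its origin 46 mm above this one; it overhangs the box by 3 mm all round, its bosses have 3 mm side play when home (8 mm on entering). 
- cork_pad: plain round cork pad, 70 mm across, 6 mm thick, fixed to the bench: the place of the press weight. Origin at the centre of its underside, z up.
- hex_box: finished hexagonal wooden box with its lid on, 66 mm across corners, 60 mm tall, loose; not part of the job. Origin at the centre of its underside.
- glue_bottle: white bottle with black cap, 48 mm across, 120 mm tall, loose, at the right side of the bench; not part of the job. Origin at the centre of its underside.
There are look-alikes about, which are no part of the job. What is shaped like the arch_lid but white is not meant.

How it is judged:
By the outcome, as a careful person would: the job done as asked, in the order asked, and still so for the second after the job is handed in, with the robot touching nothing.
It also fails if it takes over 122 s, if anything falls off the work surface, if the arm or the gripper's body presses on something with over 40 N, if the wrist force passes 120 N, or if a joint passes its speed limit or range.

## Working session

There is one attempt and no reset: what is moved stays moved. The work goes in short steps, Python scripts to look and compute and a tool call to move; the robot and the scene stay as the last step left them, time stands still between calls to the robot, and variables do not carry over. Pictures are saved under pics/ and viewed, and the job is handed in when it is done.

Besides the shell and the picture viewer there is one more tool, called after ">>>" as name(argument=value, ...), one argument or row to a line, values as JSON. jog_arm: Moves the arm, as the interface text tells. Its arguments: {"type":"object","properties":{"rows":{"type":"array","items":{"type":"object","properties":{"delta_rot":{"type":"array","items":{"type":"number"}},"xyz":{"type":"array","items":{"type":"number"}},"fingers":{"type":"number"}}}},"grip_force":{"type":"number"}},"required":["rows"]}

```bash
ls; mkdir -p pics; python3 - <<'E'
from bench import r, imaging
import cv2
print(r.get_obs())
for n in ("scene","top","wrist"):
    im=imaging.grab_frame(n); cv2.imwrite(f"pics/{n}0.png",im)
    print(n,imaging.camera_info(n))
E
```

```text
pics
{'clock': 0.0, 'joints': array([-1.34006785,  0.47779631,  0.02234872,  1.55651429, -0.0115093 ,
        1.10930893, -0.08311587]), 'qvel': array([-0.00169782, -0.00105698, -0.00048254, -0.0009044 , -0.00042309,
        0.00155259, -0.001562  ]), 'tau': array([ 6.17401820e-04, -5.96441281e+01,  1.60842106e+00, -2.81201810e+01,
        1.25414820e-02,  9.03696287e-03,  2.51548721e-05]), 'tcp_pos': array([0.22415209, 0.63595963, 0.19620198]), 'orientation': array([-5.29668014e-01, -3.09643273e+00,  2.96823371e-03]), 'contact_force': array([ 0.64154703,  0.51050323, -0.18916622]), 'moment': array([ 0.02376709,  0.02507393, -0.0058401 ]), 'grip_width': 0.08559428332846669}
scene {'camera_matrix': array([[413.70079272,   0.        , 251.08085627],
       [  0.        , 413.70079272, 188.57336555],
       [  0.        ,   0.        ,   1.        ]]), 'xyz': array([ 1.24586843, -0.31907812,  0.7236031 ]), 'attitude': array([-1.87931494, -1.38784998,  0.67523171])}
top {'camera_matrix': array([[418.57084535,   0.        , 256.78897879],
       [  0.        , 418.57084535, 189.64015596],
       [  0.        ,   0.        ,   1.        ]]), 'xyz': array([ 0.28842445, -0.06910216,  1.17660293]), 'attitude': array([-2.14591357,  2.14755599, -0.20204796])}
wrist {'camera_matrix': array([[317.96541607,   0.        , 256.55249593],
       [  0.        , 317.96541607, 190.68080703],
       [  0.        ,   0.        ,   1.        ]]), 'xyz': array([0.15943615, 0.65839767, 0.37371606]), 'attitude': array([2.37365784, 1.6797795 , 0.22867129])}
```

View pics/scene0.png

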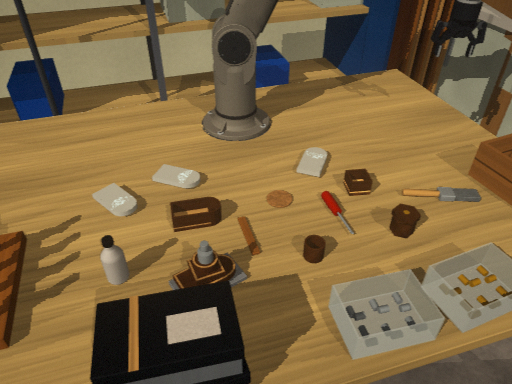

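View pics/top0.png

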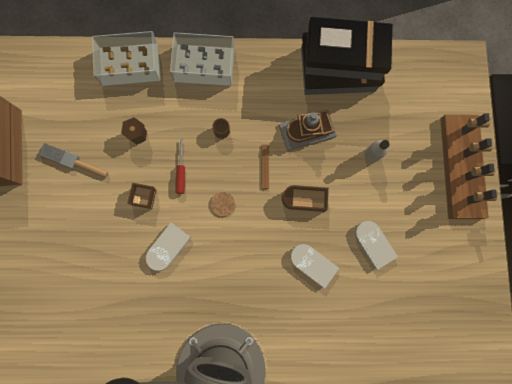

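View pics/wrist0.png

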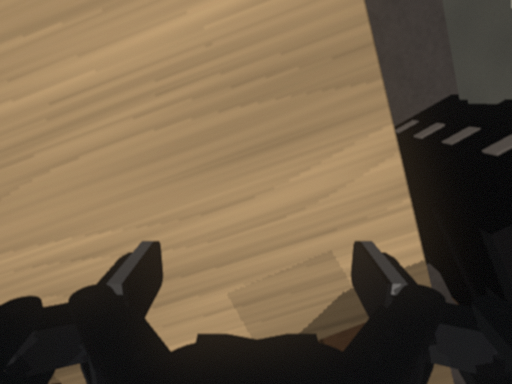

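The scene shows the stack at about (207,262), with the arch box at (196,213), the round box at (314,248), the square box at (357,182) and the cork pad at (280,199). The top view has the stack at (308,128) and the boxes at (306,199), (221,128) and (142,197). Next I'll measure positions.

```bash
cat > h.py <<'E'
import numpy as np, cv2
from scipy.spatial.transform import Rotation as R
from bench import r, imaging
def cam(n):
    c=imaging.camera_info(n); return c["camera_matrix"],np.array(c["xyz"]),R.from_rotvec(c["attitude"]).as_matrix()
def back(c,px,z):
    K,p,M=c; px=np.atleast_2d(px).astype(float)
    d=np.c_[px,np.ones(len(px))]@np.linalg.inv(K).T@M.T
    s=(z-p[2])/d[:,2]; return p+d*s[:,None]
def proj(c,P):
    K,p,M=c; q=(np.atleast_2d(P)-p)@M@K.T; return q[:,:2]/q[:,2:]
def tri(obs):
    A=np.zeros((3,3));b=np.zeros(3)
    for (K,p,M),px in obs:
        d=M@np.linalg.inv(K)@np.r_[px,1];d/=np.linalg.norm(d);Q=np.eye(3)-np.outer(d,d);A+=Q;b+=Q@p
    return np.linalg.solve(A,b)
E
python3 - <<'E'
from h import *
C={n:cam(n) for n in("top","scene")}
import pickle
out={}
zt=dict(weight=.08,round_lid=.05,square_lid=.04,arch_lid=.02,round_box=0,square_box=0,arch_box=0,cork_pad=0,hex_box=0,glue_bottle=0)
for q in zt:
    best={}
    for n in C:
        t=imaging.tip_of(n,q); c=imaging.cut_out(n,q)
        out[n,q]=(t,c)
        print(q,n,[(np.round(x["position"]),round(x["conf"],2)) for x in t[:3]],[(np.round(x["position"]),round(x["conf"],2),int(x["region"].sum())) for x in c[:3]], end=' ')
        if t: best[n]=t[0]["position"]; print(np.round(back(C[n],t[0]["position"],zt[q])[0],4))
        else: print()
    if len(best)==2: print("   TRI",np.round(tri([(C[n],best[n]) for n in C]),4))
pickle.dump(out,open("seg.pkl","wb"))
E
```

```text
weight top [(array([311., 120.]), 0.6)] [(array([312., 118.]), 0.57, 140)] [ 0.662  -0.2458  0.08  ]
weight scene [(array([203., 256.]), 0.57)] [(array([205., 251.]), 0.62, 287)] [ 0.6559 -0.2468  0.08  ]
   TRI [ 0.6603 -0.2462  0.0844]
round_lid top [(array([313., 123.]), 0.62), (array([220., 207.]), 0.37)] [(array([309., 125.]), 0.52, 125)] [ 0.6649 -0.2555  0.05  ]
round_lid scene [(array([205., 260.]), 0.62)] [] [ 0.6417 -0.2431  0.05  ]
   TRI [ 0.6588 -0.2488  0.0702]
square_lid top [(array([310., 123.]), 0.65)] [(array([303., 130.]), 0.69, 235)] [ 0.6682 -0.2469  0.04  ]
square_lid scene [(array([207., 272.]), 0.64), (array([279., 198.]), 0.18)] [(array([207., 276.]), 0.88, 405)] [ 0.6674 -0.2435  0.04  ]
   TRI [ 0.6681 -0.2452  0.0414]
arch_lid top [(array([304., 129.]), 0.94), (array([166., 249.]), 0.81), (array([222., 133.]), 0.41)] [(array([295., 128.]), 0.84, 490), (array([170., 244.]), 0.81, 1180), (array([313., 264.]), 0.78, 1218)] [ 0.658  -0.2347  0.02  ]
arch_lid scene [(array([312., 161.]), 0.72), (array([210., 273.]), 0.67), (array([180., 180.]), 0.65)] [(array([
[... 1078 characters left out ...]
([308., 125.]), 0.39)] [(array([222., 206.]), 0.56, 466)] [0.4372 0.0015 0.    ]
cork_pad scene [(array([279., 196.]), 0.69)] [(array([279., 196.]), 0.82, 386)] [0.4309 0.0065 0.    ]
   TRI [0.4369 0.0025 0.0056]
hex_box top [(array([136., 134.]), 0.87)] [(array([132., 130.]), 0.77, 488)] [0.647  0.2522 0.    ]
hex_box scene [(array([402., 226.]), 0.64), (array([206., 275.]), 0.38)] [(array([404., 219.]), 0.97, 787)] [0.6335 0.2601 0.    ]
   TRI [0.6437 0.2496 0.0121]
glue_bottle top [(array([374., 155.]), 0.64)] [(array([375., 150.]), 0.75, 325)] [ 0.5844 -0.4398  0.    ]
glue_bottle scene [(array([117., 276.]), 0.77)] [] [ 0.5853 -0.433   0.    ]
   TRI [ 5.845e-01 -4.362e-01  4.000e-04]
```

```bash
python3 - <<'E'
import cv2,numpy as np
t=cv2.imread("pics/top0.png");s=cv2.imread("pics/scene0.png")
z=lambda im,x0,y0,w,h,k:cv2.resize(im[y0:y0+h,x0:x0+w],None,fx=k,fy=k,interpolation=cv2.INTER_CUBIC)
cv2.imwrite("pics/tz1.png",z(t,265,90,100,130,4.6))
cv2.imwrite("pics/tz2.png",z(t,110,105,140,120,5))
cv2.imwrite("pics/sz1.png",z(s,150,190,120,110,5))
E
```

```text
(no output)
```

View pics/tz1.png

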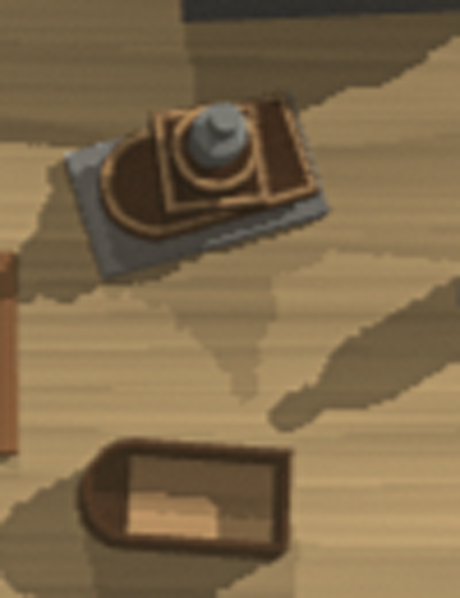

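View pics/tz2.png

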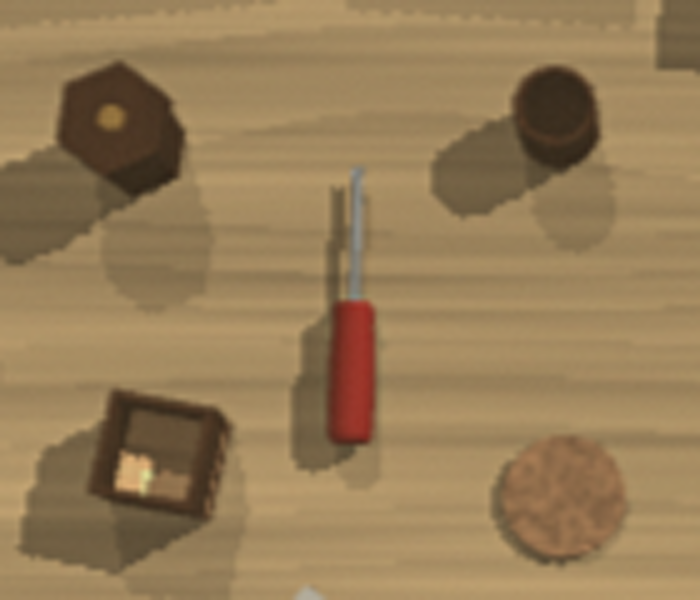

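View pics/sz1.png

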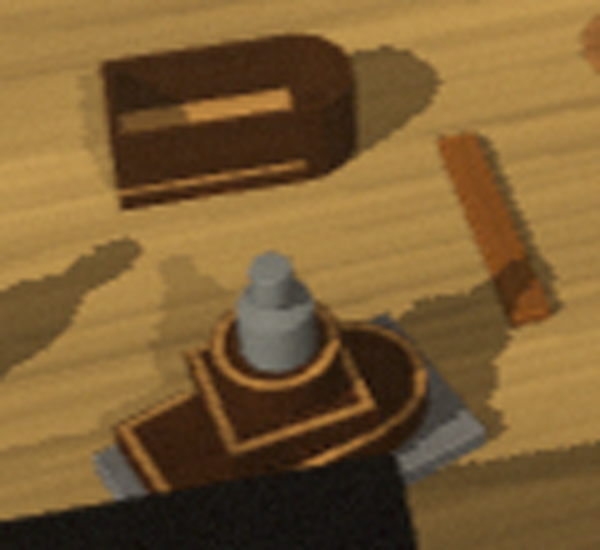

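```bash
python3 - <<'E'
from h import *
T=cam("top");S=cam("scene")
t1=lambda a:np.array([265,90])+(np.array(a)+.5)/4.6-.5
t2=lambda a:np.array([110,105])+(np.array(a)+.5)/5-.5
s1=lambda a:np.array([150,190])+(np.array(a)+.5)/5-.5
p=lambda n,v:print(n,np.round(v,4).tolist())
p("arch box rim top",back(T,t1([(292,450),(288,555),(78,495),(125,437),(120,550)]),.046))
p("arch box rim scene",back(S,s1([(103,62),(118,190),(355,90)]),.046))
p("sq lid top",back(T,t1([(153,112),(270,200),(168,210)]),.056))
p("sq lid scene",back(S,s1([(190,353),(235,450),(377,407),(335,322)]),.056))
p("round lid",back(T,t1([(217,147)]),.078)); p("round lid sc",back(S,s1([(275,345)]),.078))
p("weight top",back(T,t1([(220,118)]),.124)); p("weight sc",back(S,s1([(270,264)]),.124))
p("arch lid top",back(T,t1([(291,92),(318,190),(100,185),(130,150),(150,237)]),.034))
p("arch lid sc",back(S,s1([(115,428),(160,492),(428,375)]),.034))
p("sqbox",back(T,t2([(110,390),(225,410),(210,522),(92,492)]),.046))
p("rbox",back(T,t2([(556,108)]),.046)); p("cork",back(T,t2([(561,497)]),.006))
p("book",back(T,np.array([[303,90],[306,40],[383,90]]),.06))
E
```

```text
arch box rim top [[0.4818, -0.2927, 0.046], [0.4187, -0.2884, 0.046], [0.4545, -0.1641, 0.046], [0.4896, -0.1927, 0.046], [0.4216, -0.1886, 0.046]]
arch box rim scene [[0.422, -0.2857, 0.046], [0.5173, -0.2925, 0.046], [0.481, -0.1689, 0.046]]
sq lid top [[0.6891, -0.212, 0.056], [0.6338, -0.2821, 0.056], [0.6272, -0.22, 0.056]]
sq lid scene [[0.6369, -0.2786, 0.056], [0.6939, -0.2703, 0.056], [0.6892, -0.2096, 0.056], [0.638, -0.2155, 0.056]]
round lid [[0.6596, -0.2471, 0.078]]
round lid sc [[0.6631, -0.2455, 0.078]]
weight top [[0.6614, -0.2418, 0.124]]
weight sc [[0.6618, -0.2437, 0.124]]
arch lid top [[0.7105, -0.3014, 0.034], [0.6471, -0.3163, 0.034], [0.6497, -0.1812, 0.034], [0.6723, -0.2001, 0.034], [0.6166, -0.2115, 0.034]]
arch lid sc [[0.649, -0.3151, 0.034], [0.688, -0.3024, 0.034], [0.66, -0.1805, 0.034]]
sqbox [[0.4945, 0.2449, 0.046], [0.4835, 0.1822, 0.046], [0.4221, 0.188, 0.046], [0.4384, 0.252, 0.046]]
rbox [[0.6556, 0.004, 0.046]]
cork [[0.441, 0.0012, 0.006]]
book [[0.7584, -0.2274, 0.06], [0.9106, -0.2392, 0.06], [0.7601, -0.455, 0.06]]
```

>>> jog_arm(
  rows=[
    {"xyz":[-2.9,-2.8,0],"delta_rot":[0,0,7],"fingers":0},
    {"xyz":[-5.8,-5.6,0],"delta_rot":[0,0,14],"fingers":0},
    {"xyz":[-8.7,-8.4,0],"delta_rot":[0,0,21],"fingers":0},
    {"xyz":[-11.6,-11.2,0],"delta_rot":[0,0,28],"fingers":0},
    {"xyz":[-14.5,-14,0],"delta_rot":[0,0,35],"fingers":0},
  ],
)

```text
clock: 2.57
tcp_pos: [0.3152, 0.4547, 0.1973]
orientation: [-1.445, -2.79, -0.001]
contact_force: [0.7, 0.1, 1.0]
grip_width: 0.0851
```

```bash
cat >> h.py <<'E'
def yaws(o):
    M=R.from_rotvec(o["orientation"]).as_matrix()
    return M
def plan(xyz,jaw=None):
    """remaining shift (cm, tool axes) and turn about tool axes (deg); jaw = world azimuth of tool y (deg, mod 180)"""
    o=r.get_obs();M=yaws(o)
    d=M.T@(np.array(xyz)-o["tcp_pos"])*100
    cur=np.degrees(np.arctan2(M[1,1],M[0,1]))
    tgt=cur if jaw is None else cur+(jaw-cur+90)%180-90
    a=np.radians(tgt); y=np.array([np.cos(a),np.sin(a),0]);z=np.array([0,0,-1.]);x=np.cross(y,z)
    rv=np.degrees(R.from_matrix(M.T@np.c_[x,y,z]).as_rotvec())
    print("t %.2f tcp %s jaw %.1f w %.4f F %s j7 %.2f j1 %.2f"%(o["clock"],np.round(o["tcp_pos"],4),cur,o["grip_width"],np.round(o["contact_force"],1),o["joints"][6],o["joints"][0]))
    print(" shift cm",np.round(d,2),"len",round(float(np.linalg.norm(d)),2),"rot",np.round(rv,1))
E
python3 -c "
from h import *
plan([.661,-.243,.2],16)"
```

```text
t 2.57 tcp [0.3152 0.4547 0.1973] jaw 35.2 w 0.0851 F [0.7 0.1 1. ] j7 -0.40 j1 -1.23
 shift cm [-76.94 -12.02  -0.3 ] len 77.87 rot [ 0.  -0.  19.2]
```

>>> jog_arm(
  rows=[
    {"xyz":[-4,-0.6,0],"delta_rot":[0,0,5],"fingers":0},
    {"xyz":[-8,-1.2,0],"delta_rot":[0,0,10],"fingers":0},
    {"xyz":[-12,-1.9,0],"delta_rot":[0,0,15],"fingers":0},
    {"xyz":[-16,-2.5,0],"delta_rot":[0,0,19],"fingers":0},
    {"xyz":[-20,-3.1,0],"delta_rot":[0,0,19],"fingers":0},
  ],
)

```text
clock: 2.98
tcp_pos: [0.4058, 0.2717, 0.1976]
orientation: [-1.889, -2.509, -0.002]
contact_force: [0.3, 0.2, -1.2]
grip_width: 0.0856
```

```bash
python3 -c "
from h import *
plan([.661,-.243,.2],16)"
```

```text
t 2.98 tcp [0.4058 0.2717 0.1976] jaw 16.0 w 0.0856 F [ 0.3  0.2 -1.2] j7 -0.36 j1 -1.03
 shift cm [-56.52  10.3   -0.29] len 57.45 rot [ 0.  -0.1  0. ]
```

>>> jog_arm(
  rows=[
    {"xyz":[-4,0.7,0],"fingers":0},
    {"xyz":[-8,1.4,0],"fingers":0},
    {"xyz":[-12,2.2,0],"fingers":0},
    {"xyz":[-16,2.9,0],"fingers":0},
    {"xyz":[-20,3.6,0],"fingers":0},
  ],
)

```text
$.rows[0]: bad value
```

>>> jog_arm(
  rows=[
    {"xyz":[-4,0.7,0],"fingers":0},
    {"xyz":[-8,1.4,0],"fingers":0},
    {"xyz":[-12,2.2,0],"fingers":0},
    {"xyz":[-16,2.9,0],"fingers":0},
    {"xyz":[-20,3.6,0],"fingers":0},
  ],
)

```text
$.rows[0]: bad value
```

```bash
python3 -c "
from h import *
plan([.661,-.243,.2],16)
im=imaging.grab_frame('wrist');cv2.imwrite('pics/w1.png',im)
print(proj(cam('wrist'),[[.661,-.243,.124]]))"
```

```text
t 2.98 tcp [0.4058 0.2717 0.1976] jaw 16.0 w 0.0856 F [ 0.3  0.2 -1.2] j7 -0.36 j1 -1.03
 shift cm [-56.52  10.3   -0.29] len 57.45 rot [ 0.  -0.1  0. ]
[[338.68693436 600.67261914]]
```

View pics/w1.png

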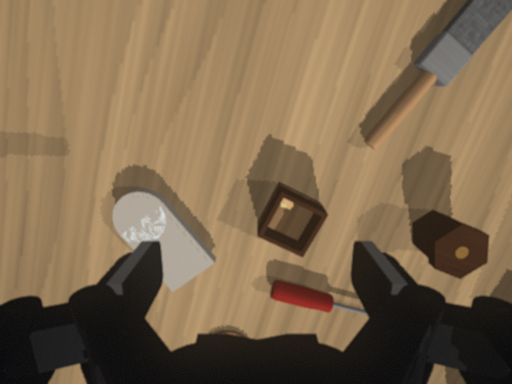

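The moves were refused because `delta_rot` is required. The arm hasn't moved, and this wrist view happens to show the square box, with rim corners near (281,183), (327,213), (303,254) and (259,222). I'll use it.

```bash
python3 - <<'E'
from h import *
C=cam('wrist')
im=cv2.imread('pics/w1.png')
cv2.imwrite('pics/w1z.png',cv2.resize(im[165:275,235:350],None,fx=5,fy=5,interpolation=cv2.INTER_CUBIC))
print(np.round(back(C,[(281,183),(327,213),(303,254),(259,222)],.046),4))
E
```

```text
[[0.4391 0.2539 0.046 ]
 [0.4975 0.2349 0.046 ]
 [0.4874 0.1806 0.046 ]
 [0.4285 0.2047 0.046 ]]
```

View pics/w1z.png

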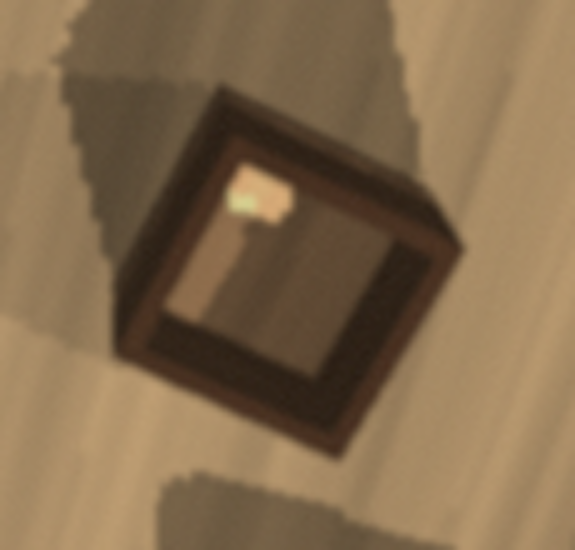

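>>> jog_arm(
  rows=[
    {"xyz":[-4,0.7,0],"delta_rot":[0,0,0],"fingers":0},
    {"xyz":[-8,1.4,0],"delta_rot":[0,0,0],"fingers":0},
    {"xyz":[-12,2.2,0],"delta_rot":[0,0,0],"fingers":0},
    {"xyz":[-16,2.9,0],"delta_rot":[0,0,0],"fingers":0},
    {"xyz":[-20,3.6,0],"delta_rot":[0,0,0],"fingers":0},
  ],
)

```text
clock: 3.45
tcp_pos: [0.4964, 0.0843, 0.1987]
orientation: [1.896, 2.501, 0.001]
contact_force: [1.1, 0.5, 0.5]
grip_width: 0.0856
```

```bash
python3 -c "
from h import *
plan([.661,-.243,.2],16)
im=imaging.grab_frame('wrist');cv2.imwrite('pics/w2.png',im)
"
```

```text
t 3.45 tcp [0.4964 0.0843 0.1987] jaw 15.7 w 0.0856 F [1.1 0.5 0.5] j7 0.10 j1 -0.72
 shift cm [-35.96   7.01  -0.04] len 36.64 rot [ 0.1  0.1 -0.3]
```

View pics/w2.png

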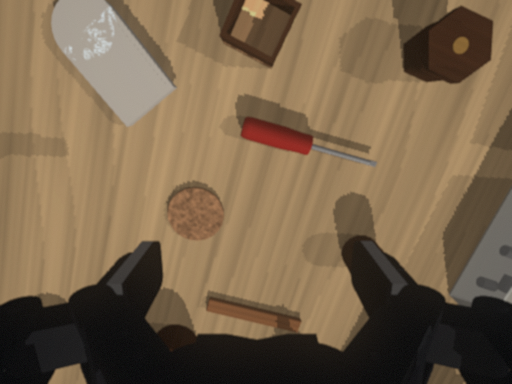

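```bash
cat >> h.py <<'E'
def tool_cam():
    o=r.get_obs();K,p,M=cam('wrist');T=yaws(o);return K,T.T@(p-o["tcp_pos"]),T.T@M
def wcam_at(tcp,rv):
    K,p,M=tool_cam();T=R.from_rotvec(rv).as_matrix();return K,T@p+np.array(tcp),T@M
def ellc(c,region,z):
    pts=cv2.findContours(region.astype(np.uint8),cv2.RETR_EXTERNAL,cv2.CHAIN_APPROX_NONE)[0]
    pts=max(pts,key=len)[:,0];return back(c,pts,z)
E
python3 - <<'E'
from h import *
print(tool_cam())
C=wcam_at([0.4058,0.2717,0.1976],[-1.889,-2.509,-.002])
P=back(C,[(327.4,215),(302.6,256.6),(258.6,236),(283.4,194.4)],.046)
print(np.round(P,4),P.mean(0))
e=np.diff(np.r_[P,P[:1]],axis=0);print([ (round(float(np.linalg.norm(v)),4),round(float(np.degrees(np.arctan2(v[1],v[0]))),1)) for v in e])
C=cam('wrist')
for q,z in(("cork_pad",.006),("square_box",.046)):
    for c in imaging.cut_out('wrist',q)[:1]:
        W=ellc(C,c["region"],z); (cx,cy),rr=cv2.minEnclosingCircle((W[:,:2]*1000).astype(np.float32)); print(q,c["conf"],cx,cy,rr)
E
```

```text
(array([[317.96541607,   0.        , 256.55249593],
       [  0.        , 317.96541607, 190.68080703],
       [  0.        ,   0.        ,   1.        ]]), array([ 0.06769665, -0.00061042, -0.17727807]), array([[-5.73322334e-04, -9.62654246e-01, -2.70733214e-01],
       [ 9.99999781e-01, -6.41117957e-04,  1.61977594e-04],
       [-3.29500344e-04, -2.70733062e-01,  9.62654403e-01]]))
[[0.4945 0.2428 0.046 ]
 [0.4841 0.1874 0.046 ]
 [0.4288 0.198  0.046 ]
 [0.4411 0.2519 0.046 ]] [0.4621507  0.22003168 0.046     ]
[(0.0563, -100.6), (0.0563, 169.2), (0.0553, 77.2), (0.0542, -9.7)]
cork_pad 0.76 444.37451171875 -9.56917953491211 35.3965950012207
square_box 0.83 466.911865234375 208.8981170654297 40.55799102783203
```

>>> jog_arm(
  rows=[
    {"xyz":[-4,0.8,0],"delta_rot":[0,0,0],"fingers":0},
    {"xyz":[-8,1.6,0],"delta_rot":[0,0,0],"fingers":0},
    {"xyz":[-12,2.4,0],"delta_rot":[0,0,0],"fingers":0},
    {"xyz":[-16,3.2,0],"delta_rot":[0,0,0],"fingers":0},
    {"xyz":[-20,4,0],"delta_rot":[0,0,0],"fingers":0},
  ],
)

```text
clock: 4.02
tcp_pos: [0.589, -0.0997, 0.1994]
orientation: [1.902, 2.496, 0.001]
contact_force: [1.1, 1.2, 0.3]
grip_width: 0.0851
```

```bash
python3 -c "
from h import *
plan([.661,-.243,.2],16)
im=imaging.grab_frame('wrist');cv2.imwrite('pics/w3.png',im)
C=cam('wrist')
for q,z in (('round_box',.046),('arch_box',.046)):
  for c in imaging.cut_out('wrist',q)[:1]:
    W=ellc(C,c['region'],z); print(q,c['conf'],c['position'],cv2.minEnclosingCircle((W[:,:2]*1000).astype(np.float32)))
"
```

```text
t 4.02 tcp [ 0.589  -0.0997  0.1994] jaw 15.4 w 0.0851 F [1.1 1.2 0.3] j7 0.55 j1 -0.37
 shift cm [-1.573e+01  3.140e+00 -1.000e-02] len 16.04 rot [ 0.1  0.2 -0.6]
round_box 0.79 [347.3, 85.6] ((656.0240478515625, -8.300677299499512), 28.020069122314453)
arch_box 0.76 [115.4, 230.0] ((452.70977783203125, -231.21034240722656), 74.73683166503906)
```

View pics/w3.png

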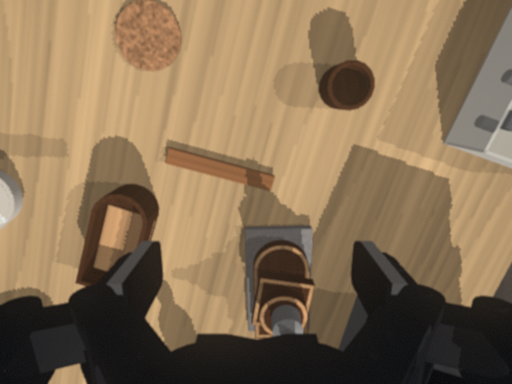

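```bash
python3 - <<'E'
from h import *
C2=wcam_at([0.4964,0.0843,0.1987],[1.896,2.501,.001]);C3=wcam_at([0.589,-.0997,.1994],[1.902,2.496,.001])
p=lambda n,v:print(n,np.round(v,4).tolist())
p("cork2",back(C2,(195,213),.006));p("cork3",back(C3,(147.5,34),.006))
p("round box",back(C3,(351,85),.046))
plan([.661,-.243,.2],16)
im=cv2.imread('pics/w3.png')
cv2.imwrite('pics/w3z.png',cv2.resize(im[175:345,70:330],None,fx=3,fy=3,interpolation=cv2.INTER_CUBIC))
E
```

```text
cork2 [[0.4408, 0.0009, 0.006]]
cork3 [[0.4413, 0.0008, 0.006]]
round box [[0.6569, 0.0048, 0.046]]
t 4.17 tcp [ 0.5887 -0.1026  0.1993] jaw 15.0 w 0.0854 F [-0.1  0.9 -1.1] j7 0.54 j1 -0.37
 shift cm [-15.43   3.35   0.02] len 15.79 rot [ 0.1  0.3 -1. ]
```

View pics/w3z.png

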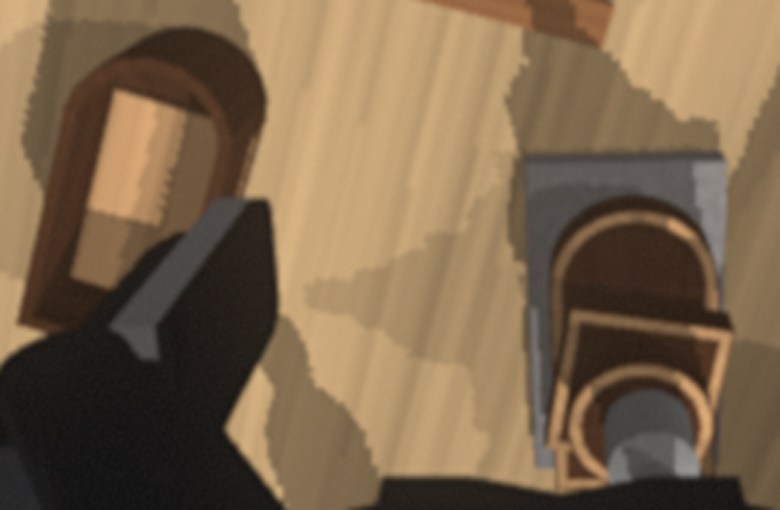

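>>> jog_arm(
  rows=[
    {"xyz":[-4,0.9,0],"delta_rot":[0,0,0],"fingers":0},
    {"xyz":[-8,1.8,0],"delta_rot":[0,0,0],"fingers":0},
    {"xyz":[-12,2.6,0],"delta_rot":[0,0,0],"fingers":0},
    {"xyz":[-15.4,3.3,0],"delta_rot":[0,0,0],"fingers":0},
    {"xyz":[-15.4,3.3,0],"delta_rot":[0,0,0],"fingers":0},
  ],
)

```text
clock: 4.58
tcp_pos: [0.6613, -0.2479, 0.1997]
orientation: [1.913, 2.482, -0.007]
contact_force: [-0.6, -0.5, -0.2]
grip_width: 0.0851
```

```bash
python3 -c "
from h import *
plan([.661,-.243,.106],16)
im=imaging.grab_frame('wrist');cv2.imwrite('pics/w4.png',im)
"
```

```text
t 4.58 tcp [ 0.6613 -0.2479  0.1997] jaw 14.8 w 0.0851 F [-0.6 -0.5 -0.2] j7 0.78 j1 -0.10
 shift cm [0.56 0.08 9.37] len 9.38 rot [ 0.1  0.5 -1.2]
```

View pics/w4.png

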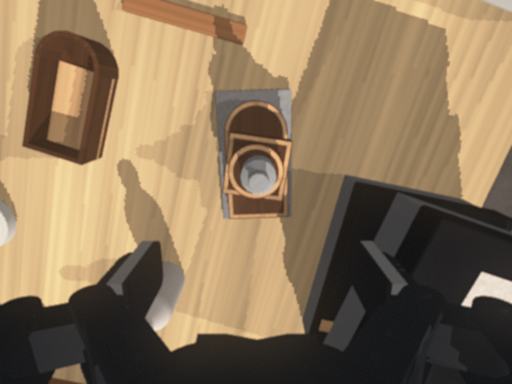

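```bash
cat >> h.py <<'E'
def circ(x,y,z,rad):
    a=np.linspace(0,2*np.pi,40);return np.c_[x+rad*np.cos(a),y+rad*np.sin(a),0*a+z]
def poly(local,x,y,z,deg):
    a=np.radians(deg);l=np.array(local);return np.c_[x+l[:,0]*np.cos(a)-l[:,1]*np.sin(a),y+l[:,0]*np.sin(a)+l[:,1]*np.cos(a),np.full(len(l),z)]
def sq(h): return [(h,h),(-h,h),(-h,-h),(h,-h),(h,h)]
def arch(w,x0,xc):
    a=np.linspace(-np.pi/2,np.pi/2,20);return [(x0,-w)]+[(xc+w*np.cos(t),w*np.sin(t)) for t in a]+[(x0,w),(x0,-w)]
def overlay(im,c,items,box,k,out):
    x0,y0,x1,y1=box;I=cv2.resize(im[y0:y1,x0:x1],None,fx=k,fy=k,interpolation=cv2.INTER_CUBIC)
    for P,col in items:
        q=((proj(c,P)-[x0,y0]+.5)*k-.5);cv2.polylines(I,[np.round(q*8).astype(np.int32)],False,col,1,cv2.LINE_AA,3)
    cv2.imwrite(out,I)
E
python3 - <<'E'
from h import *
C=wcam_at([.6613,-.2479,.1997],[1.913,2.482,-.007])
im=cv2.imread('pics/w4.png')
overlay(im,C,[(circ(.661,-.243,.124,.009),(0,255,0)),(circ(.661,-.2465,.078,.027),(0,255,255)),(poly(sq(.032),.662,-.246,.056,7),(255,255,0)),
(poly(arch(.034,-.075,.021),.664,-.240,.034,104),(255,0,255))],(200,70,310,230),5,'pics/o4.png')
overlay(im,C,[(poly(arch(.031,-.072,.021),.452,-.217,.046,86),(255,0,255))],(10,20,140,170),4,'pics/o4b.png')
E
```

```text
(no output)
```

View pics/o4.png

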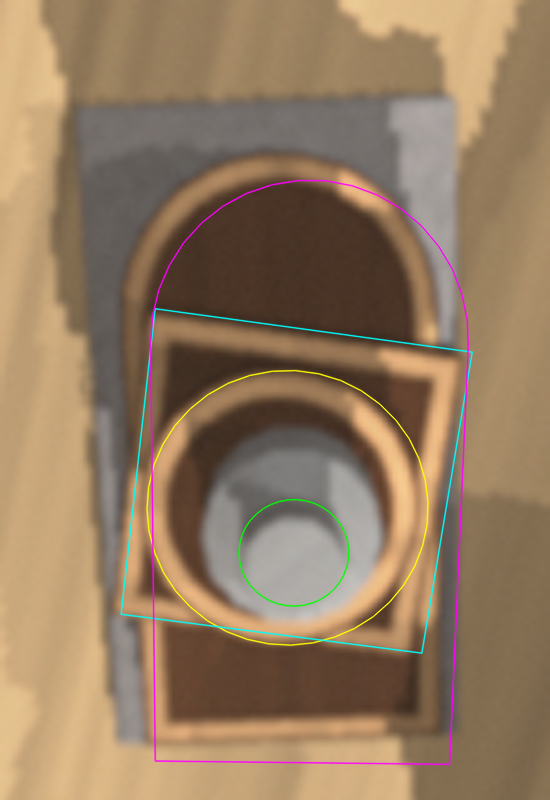

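View pics/o4b.png

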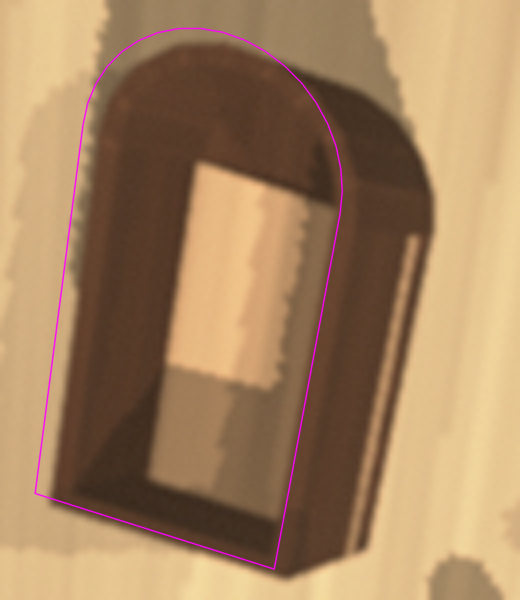

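```bash
cat >> h.py <<'E'
from scipy.optimize import least_squares
def fit(c,shape,z,picks,x0):
    """shape: closed polyline local; picks px on outline; returns x,y,deg and rms mm"""
    W=back(c,picks,z)[:,:2]
    S=np.array(shape)
    def res(v):
        P=poly(S,v[0],v[1],z,v[2])[:,:2];A=P[:-1];B=P[1:];o=[]
        for w in W:
            t=np.clip(((w-A)*(B-A)).sum(1)/(((B-A)**2).sum(1)+1e-15),0,1);o.append(np.min(np.linalg.norm(A+t[:,None]*(B-A)-w,axis=1)))
        return np.array(o)*1000
    s=least_squares(res,x0,x_scale=[.01,.01,5],diff_step=1e-3,method='trf')
    return s.x,np.sqrt(np.mean(s.fun**2))
E
python3 - <<'E'
from h import *
C=wcam_at([.6613,-.2479,.1997],[1.913,2.482,-.007])
z=lambda a,x0,y0,k:[(x0+(u+.5)/k-.5,y0+(v+.5)/k-.5) for u,v in a]
al=fit(C,arch(.034,-.075,.021),.034,z([(147,743),(437,733),(290,738),(122,290),(126,320),(280,152),(436,320),(163,205),(392,192)],200,70,5),[.664,-.24,104])
print("arch lid",al)
ab=fit(C,arch(.031,-.072,.021),.046,z([(52,503),(287,578),(170,542),(75,300),(90,160),(210,42),(348,180),(318,400)],10,20,4),[.452,-.217,86]);print("arch box",ab)
s=fit(C,sq(.032),.056,z([(157,311),(468,358),(120,612),(415,650)],200,70,5),[.662,-.246,7]);print("sq",s)
Ct=cam("top");
t1=lambda a:[(265+(u+.5)/4.6-.5,90+(v+.5)/4.6-.5) for u,v in a]
print("ab top",fit(Ct,arch(.031,-.072,.021),.046,t1([(292,450),(288,555),(78,495),(125,437),(120,550),(200,443)]),[.452,-.217,86]))
print("al top",fit(Ct,arch(.034,-.075,.021),.034,t1([(291,92),(318,190),(100,185),(130,150),(150,237)]),[.664,-.24,104]))
im=cv2.imread('pics/w4.png')
overlay(im,C,[(poly(arch(.034,-.075,.021),*al[0][:2],.034,al[0][2]),(255,0,255)),(poly(arch(.031,-.072,.021),*ab[0][:2],.046,ab[0][2]),(255,0,255))],(10,20,310,230),2.6,'pics/o4c.png')
E
```

```text
arch lid (array([  0.65759091,  -0.23552497, 106.55794024]), np.float64(0.520013852712484))
arch box (array([ 0.45473747, -0.21919656, 87.30398632]), np.float64(0.23984793476351024))
sq (array([ 0.66163007, -0.24610485,  7.62373627]), np.float64(0.12573442423975745))
ab top (array([ 0.4545205 , -0.21734313, 86.81571164]), np.float64(2.3763773733850604))
al top (array([  0.65536911,  -0.2391129 , 109.30062344]), np.float64(2.6532386987932353))
```

View pics/o4c.png

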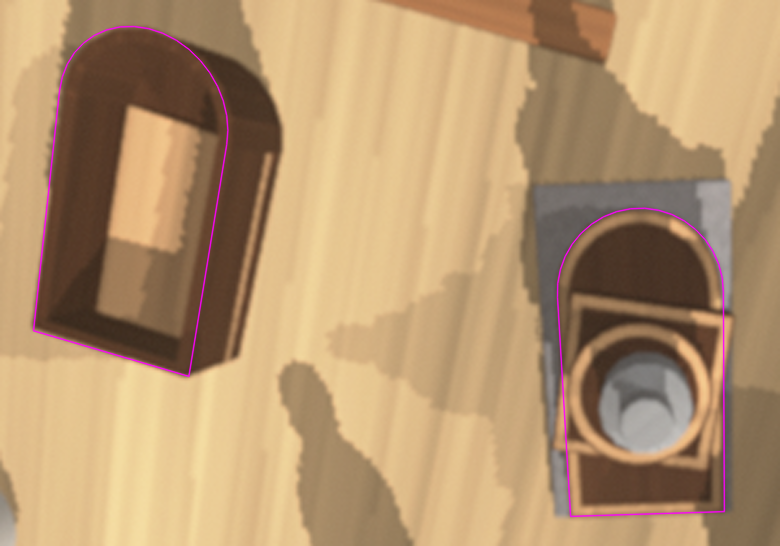

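>>> jog_arm(
  rows=[
    {"xyz":[0.4,0.1,3],"delta_rot":[0,0,0],"fingers":0},
    {"xyz":[0.4,0.1,6],"delta_rot":[0,0,0],"fingers":0},
    {"xyz":[0.4,0.1,8.5],"delta_rot":[0,0.4,0],"fingers":0},
    {"xyz":[0.4,0.1,9.4],"delta_rot":[0,0.4,0],"fingers":0},
    {"xyz":[0.4,0.1,9.4],"delta_rot":[0,0.4,0],"fingers":0},
  ],
)

```text
clock: 5.05
tcp_pos: [0.6596, -0.2367, 0.1026]
orientation: [-1.908, -2.488, -0.001]
contact_force: [-0.1, 1.6, -0.5]
grip_width: 0.0856
```

>>> jog_arm(
  rows=[
    {"xyz":[0,0,0],"delta_rot":[0,0,0],"fingers":0.5},
    {"xyz":[0,0,0],"delta_rot":[0,0,0],"fingers":0.7},
    {"xyz":[0,0,0],"delta_rot":[0,0,0],"fingers":1},
    {"xyz":[0,0,0],"delta_rot":[0,0,0],"fingers":1},
    {"xyz":[0,0,0],"delta_rot":[0,0,0],"fingers":1},
  ],
  grip_force=40,
)

```text
clock: 5.47
tcp_pos: [0.6602, -0.2369, 0.1038]
orientation: [-1.909, -2.489, -0.002]
contact_force: [1.3, 0.2, -0.6]
grip_width: 0.0256
```

```bash
python3 -c "
from h import *
plan([.661,-.243,.22],16)
im=imaging.grab_frame('wrist');cv2.imwrite('pics/w5.png',im)
im=imaging.grab_frame('scene');cv2.imwrite('pics/s5.png',cv2.resize(im[190:320,130:290],None,fx=4,fy=4))
"
```

```text
t 5.47 tcp [ 0.6602 -0.2369  0.1038] jaw 15.0 w 0.0256 F [ 1.3  0.2 -0.6] j7 0.81 j1 -0.08
 shift cm [ -0.56  -0.1  -11.62] len 11.64 rot [-0.1 -0.3 -1. ]
```

View pics/s5.png

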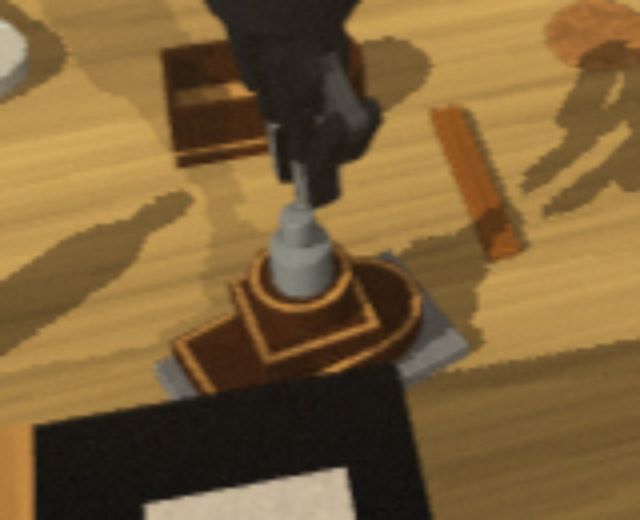

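>>> jog_arm(
  rows=[
    {"xyz":[-0.6,-0.1,-0.3],"delta_rot":[0,0,0],"fingers":0.65},
    {"xyz":[-0.6,-0.1,-0.3],"delta_rot":[0,0,0],"fingers":0.65},
    {"xyz":[-0.6,-0.1,-0.3],"delta_rot":[0,0,0],"fingers":0.65},
    {"xyz":[-0.6,-0.1,-0.3],"delta_rot":[0,0,0],"fingers":1},
    {"xyz":[-0.6,-0.1,-0.3],"delta_rot":[0,0,0],"fingers":1},
  ],
  grip_force=40,
)

```text
clock: 5.98
tcp_pos: [0.6604, -0.243, 0.1061]
orientation: [-1.909, -2.488, -0.002]
contact_force: [0.8, 0.0, 0.1]
grip_width: 0.0067
```

>>> jog_arm(
  rows=[
    {"xyz":[0,0,0],"delta_rot":[0,0,0],"fingers":1},
    {"xyz":[0,0,0],"delta_rot":[0,0,0],"fingers":1},
    {"xyz":[0,0,0],"delta_rot":[0,0,0],"fingers":1},
    {"xyz":[0,0,0],"delta_rot":[0,0,0],"fingers":1},
    {"xyz":[0,0,0],"delta_rot":[0,0,0],"fingers":1},
  ],
  grip_force=40,
)

```text
clock: 6.4
tcp_pos: [0.6604, -0.2429, 0.1061]
orientation: [-1.909, -2.488, -0.002]
contact_force: [-0.8, 0.2, -0.8]
grip_width: -0.0003
```

```bash
python3 -c "
from h import *
plan([.661,-.243,.22],16)
im=imaging.grab_frame('scene');cv2.imwrite('pics/s6.png',cv2.resize(im[190:320,130:290],None,fx=4,fy=4))
"
```

```text
t 6.40 tcp [ 0.6604 -0.2429  0.1061] jaw 15.0 w -0.0003 F [-0.8  0.2 -0.8] j7 0.82 j1 -0.07
 shift cm [  0.03   0.03 -11.39] len 11.39 rot [-0.1 -0.3 -1. ]
```

View pics/s6.png

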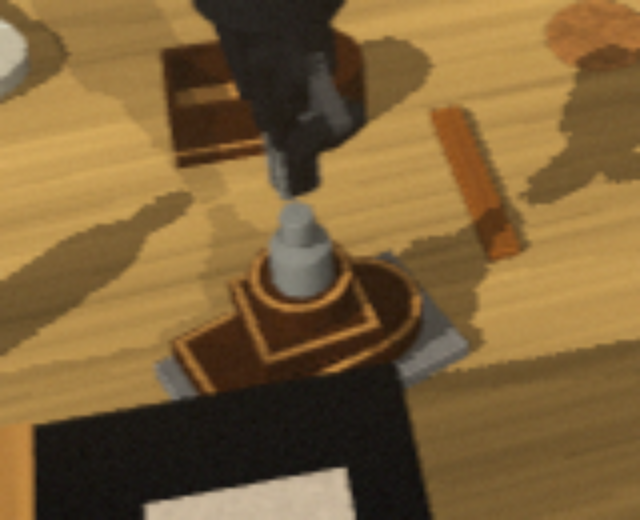

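```bash
python3 - <<'E'
from h import *
S=cam('scene');T=cam('top')
print("tip proj scene",proj(S,[[.6604,-.2429,.106]]), "seen ~",130+293/4,190+195/4)
a=np.array
for z in(.1,.112,.124): print(z,"weight top proj scene",proj(S,[[.661,-.243,z]]),"seen",130+298/4,190+210/4)
for z in(.055,.078): print(z,"round lid ctr",proj(S,[[.661,-.2465,z]]),"seen",130+302/4,190+285/4)
C=wcam_at([.6613,-.2479,.1997],[1.913,2.482,-.007])
w4=(200+295.5/5-.5,70+560.5/5-.5)
s=(130+298.5/4-.5,190+210.5/4-.5)
t=(265+220.5/4.6-.5,90+118.5/4.6-.5)
print(tri([(C,w4),(S,s)]),tri([(T,t),(S,s)]),tri([(T,t),(C,w4)]))
o=imaging.camera_info('wrist')
im=imaging.grab_frame('wrist');cv2.imwrite('pics/w6.png',im)
E
```

```text
tip proj scene [[204.54855141 248.04256848]] seen ~ 203.25 238.75
0.1 weight top proj scene [[204.78357837 250.29759301]] seen 204.5 242.5
0.112 weight top proj scene [[204.33740854 246.20587603]] seen 204.5 242.5
0.124 weight top proj scene [[203.88319051 242.0403509 ]] seen 204.5 242.5
0.055 round lid ctr [[204.75814496 265.39451333]] seen 205.5 261.25
0.078 round lid ctr [[203.92291718 257.99122789]] seen 205.5 261.25
[ 0.6617029  -0.24327035  0.12470019] [ 0.6613841  -0.24219551  0.1238919 ] [ 0.66105932 -0.24248652  0.12614682]
```

View pics/w6.png

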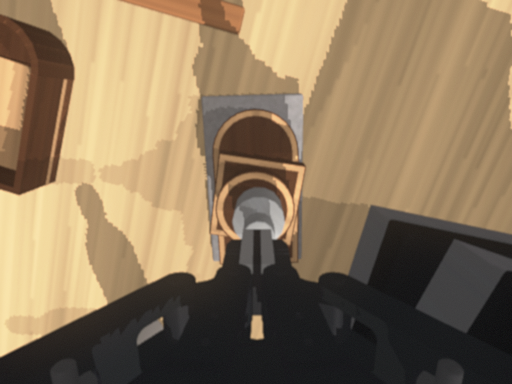

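```bash
python3 - <<'E'
from h import *
im=cv2.imread('pics/w6.png')
cv2.imwrite('pics/w6z.png',cv2.resize(im[140:350,180:340],None,fx=3.6,fy=3.6,interpolation=cv2.INTER_CUBIC))
s=imaging.grab_frame('scene');t=imaging.grab_frame('top')
a=cv2.resize(s[130:280,140:260],None,fx=4,fy=4,interpolation=cv2.INTER_CUBIC)
b=cv2.resize(t[70:220,260:380],None,fx=4,fy=4,interpolation=cv2.INTER_CUBIC)[:,:320]
cv2.imwrite('pics/st6.png',np.hstack([a,b]))
E
```

```text
(no output)
```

View pics/w6z.png

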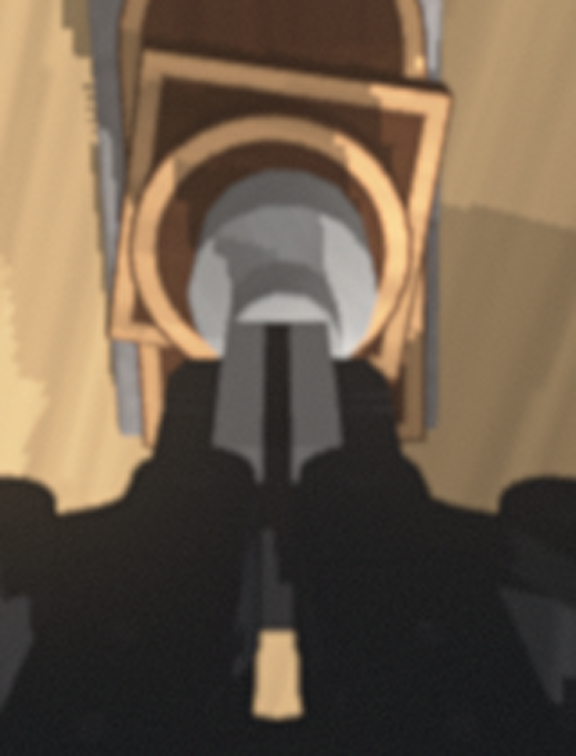

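View pics/st6.png

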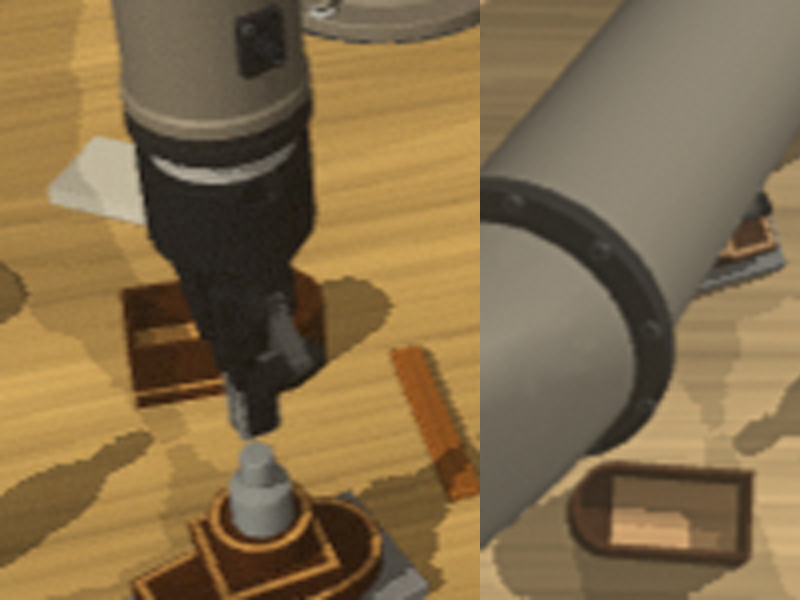

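```bash
python3 - <<'E'
from h import *
S=cam('scene');W=cam('wrist')
wp=(180+(277.5)/3.6-.5,140+322.5/3.6-.5)
for s in [(140+246/4-.5,130+436/4-.5),(140+258/4-.5,130+434/4-.5)]:
    P=tri([(S,s),(W,wp)]);print(P,proj(S,P)-s,proj(W,P)-wp)
o=r.get_obs();print(o["tcp_pos"],o["clock"],W[1])
E
```

```text
[ 0.65750037 -0.24380564  0.12912559] [[1.931422   0.62098285]] [[-4.75724777  6.11927786]]
[ 0.65826172 -0.24028199  0.13136976] [[0.65413337 0.21358065]] [[-1.65781673  2.09913301]]
[ 0.66042378 -0.24294036  0.10610975] 6.6 [ 0.6429139  -0.17847561  0.28374596]
```

>>> jog_arm(
  rows=[
    {"xyz":[0,0,0],"delta_rot":[0,0,0],"fingers":0.3},
    {"xyz":[0,0,0],"delta_rot":[0,0,0],"fingers":0.3},
    {"xyz":[0,0,0],"delta_rot":[0,0,0],"fingers":0.3},
    {"xyz":[0,0,0],"delta_rot":[0,0,0],"fingers":0.3},
    {"xyz":[0,0,0],"delta_rot":[0,0,0],"fingers":0.3},
  ],
  grip_force=40,
)

```text
clock: 7.02
tcp_pos: [0.6604, -0.243, 0.1061]
orientation: [-1.909, -2.488, -0.002]
contact_force: [-0.0, -0.7, 0.3]
grip_width: 0.0588
```

>>> jog_arm(
  rows=[
    {"xyz":[0,0,1],"delta_rot":[0,0,0],"fingers":0.3},
    {"xyz":[0,0,2],"delta_rot":[0,0,0],"fingers":0.3},
    {"xyz":[0,0,2.4],"delta_rot":[0,0,0],"fingers":0.3},
    {"xyz":[0,0,2.4],"delta_rot":[0,0,0],"fingers":0.3},
    {"xyz":[0,0,2.4],"delta_rot":[0,0,0],"fingers":0.3},
  ],
)

```text
clock: 7.43
tcp_pos: [0.6599, -0.2427, 0.0813]
orientation: [-1.908, -2.487, -0.001]
contact_force: [-0.4, -0.8, 0.1]
grip_width: 0.0594
```

```bash
python3 - <<'E'
from h import *
plan([.661,-.243,.082],16)
im=imaging.grab_frame('wrist')
s=imaging.grab_frame('scene')
a=cv2.resize(s[150:300,140:260],None,fx=3,fy=3,interpolation=cv2.INTER_CUBIC)
b=cv2.resize(im[150:350,140:360],None,fx=1.8,fy=2.25)
cv2.imwrite('pics/st7.png',np.hstack([a,b]))
E
```

```text
t 7.43 tcp [ 0.6599 -0.2427  0.0813] jaw 15.0 w 0.0594 F [-0.4 -0.8  0.1] j7 0.83 j1 -0.06
 shift cm [-0.06  0.1  -0.07] len 0.14 rot [-0.2 -0.3 -1. ]
```

View pics/st7.png

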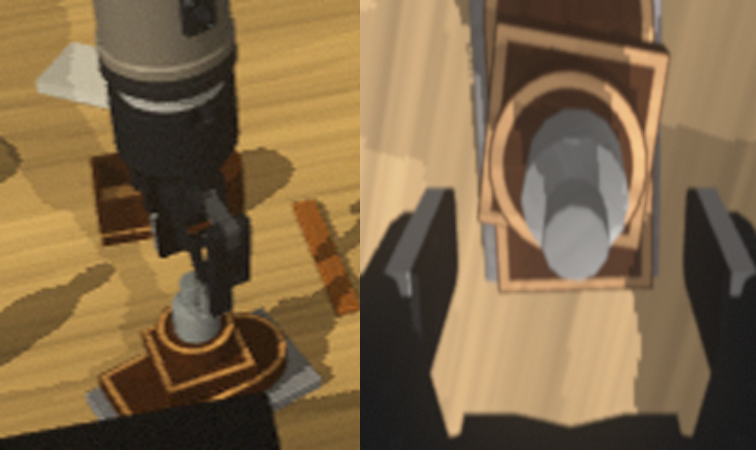

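>>> jog_arm(
  rows=[
    {"xyz":[0,0,0],"delta_rot":[0,0,0],"fingers":1},
    {"xyz":[0,0,0],"delta_rot":[0,0,0],"fingers":1},
    {"xyz":[0,0,0],"delta_rot":[0,0,0],"fingers":1},
    {"xyz":[0,0,0],"delta_rot":[0,0,0],"fingers":1},
    {"xyz":[0,0,0],"delta_rot":[0,0,0],"fingers":1},
  ],
  grip_force=40,
)

```text
clock: 7.95
tcp_pos: [0.6608, -0.2432, 0.0827]
orientation: [-1.91, -2.489, -0.002]
contact_force: [0.0, -0.1, 2.0]
grip_width: 0.0154
```

```bash
python3 - <<'E'
from h import *
plan([.661,-.243,.082],16)
im=imaging.grab_frame('wrist')
s=imaging.grab_frame('scene')
a=cv2.resize(s[150:300,140:260],None,fx=3,fy=3,interpolation=cv2.INTER_CUBIC)
b=cv2.resize(im[150:350,140:360],None,fx=1.8,fy=2.25)
cv2.imwrite('pics/st8.png',np.hstack([a,b]))
E
```

```text
t 7.95 tcp [ 0.6608 -0.2432  0.0827] jaw 15.0 w 0.0154 F [ 0.  -0.1  2. ] j7 0.83 j1 -0.06
 shift cm [0.01 0.02 0.07] len 0.08 rot [-0.1 -0.3 -1. ]
```

View pics/st8.png

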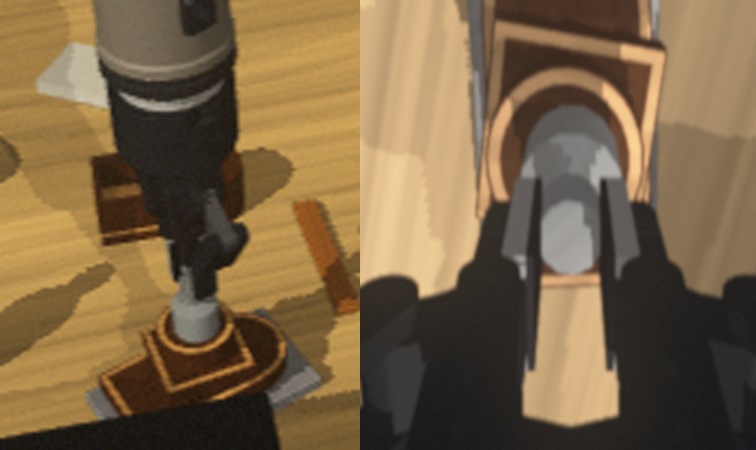

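>>> jog_arm(
  rows=[
    {"xyz":[0,0,0],"delta_rot":[0,0,0],"fingers":1},
    {"xyz":[0,0,0],"delta_rot":[0,0,0],"fingers":1},
    {"xyz":[0,0,-1],"delta_rot":[0,0,0],"fingers":1},
    {"xyz":[0,0,-2],"delta_rot":[0,0,0],"fingers":1},
    {"xyz":[0,0,-2],"delta_rot":[0,0,0],"fingers":1},
  ],
  grip_force=50,
)

```text
clock: 8.47
tcp_pos: [0.662, -0.244, 0.1053]
orientation: [-1.912, -2.491, -0.004]
contact_force: [0.3, -0.2, -0.6]
grip_width: 0.0144
```

```bash
python3 - <<'E'
from h import *
plan([.441,.001,.14],16)
im=imaging.grab_frame('wrist')
s=imaging.grab_frame('scene')
a=cv2.resize(s[150:300,140:260],None,fx=3,fy=3,interpolation=cv2.INTER_CUBIC)
b=cv2.resize(im[150:350,140:360],None,fx=1.8,fy=2.25)
cv2.imwrite('pics/st9.png',np.hstack([a,b]))
E
```

```text
t 8.47 tcp [ 0.662  -0.244   0.1053] jaw 15.0 w 0.0144 F [ 0.3 -0.2 -0.6] j7 0.82 j1 -0.07
 shift cm [ 29.4  -15.    -3.42] len 33.18 rot [ 0.1 -0.1 -1. ]
```

View pics/st9.png

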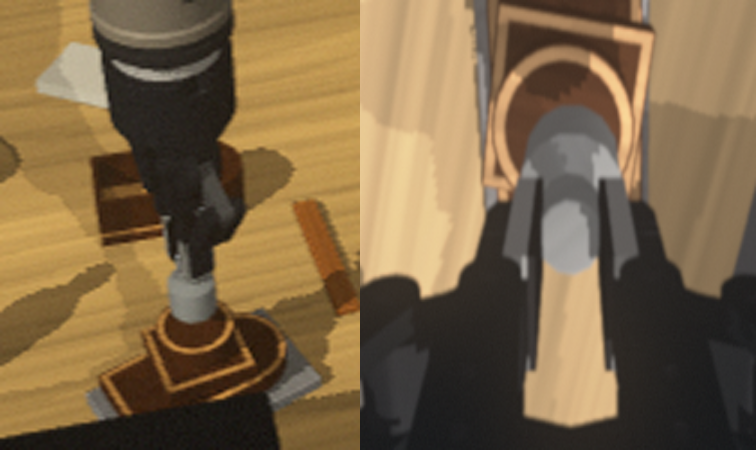

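>>> jog_arm(
  rows=[
    {"xyz":[1.5,-0.8,-2],"delta_rot":[0,0,0],"fingers":1},
    {"xyz":[5,-2.6,-3],"delta_rot":[0,0,0],"fingers":1},
    {"xyz":[8.7,-4.4,-3],"delta_rot":[0,0,0],"fingers":1},
    {"xyz":[12.4,-6.3,-3],"delta_rot":[0,0,0],"fingers":1},
    {"xyz":[16,-8.2,-3],"delta_rot":[0,0,0],"fingers":1},
  ],
)

```text
clock: 8.98
tcp_pos: [0.539, -0.1088, 0.1339]
orientation: [-1.91, -2.49, -0.003]
contact_force: [0.9, 1.7, -1.3]
grip_width: 0.0148
```

```bash
python3 - <<'E'
from h import *
plan([.441,.001,.08],16)
E
```

```text
t 8.98 tcp [ 0.539  -0.1088  0.1339] jaw 15.0 w 0.0148 F [ 0.9  1.7 -1.3] j7 0.61 j1 -0.36
 shift cm [13.12 -6.62  5.44] len 15.67 rot [-0.  -0.2 -1. ]
```

>>> jog_arm(
  rows=[
    {"xyz":[3.6,-1.8,0],"delta_rot":[0,0,0],"fingers":1},
    {"xyz":[7.2,-3.6,1.5],"delta_rot":[0,0,0],"fingers":1},
    {"xyz":[10.8,-5.4,3.5],"delta_rot":[0,0,0],"fingers":1},
    {"xyz":[13.1,-6.6,5.4],"delta_rot":[0,0,0],"fingers":1},
    {"xyz":[13.1,-6.6,5.4],"delta_rot":[0,0,0],"fingers":1},
  ],
)

```text
clock: 9.4
tcp_pos: [0.4333, 0.005, 0.077]
orientation: [-1.897, -2.488, 0.005]
contact_force: [-1.3, -0.2, -1.8]
grip_width: 0.0147
```

>>> jog_arm(
  rows=[
    {"xyz":[0,0,0],"delta_rot":[0,0,0],"fingers":1},
    {"xyz":[0,0,0],"delta_rot":[0,0,0],"fingers":1},
    {"xyz":[0,0,0],"delta_rot":[0,0,0],"fingers":1},
    {"xyz":[0,0,0],"delta_rot":[0,0,0],"fingers":1},
    {"xyz":[0,0,0],"delta_rot":[0,0,0],"fingers":1},
  ],
)

```text
clock: 9.82
tcp_pos: [0.4345, 0.0043, 0.0775]
orientation: [-1.9, -2.488, 0.004]
contact_force: [0.4, 1.2, -2.0]
grip_width: 0.0149
```

```bash
python3 - <<'E'
from h import *
plan([.441,.001,.014],16)
im=imaging.grab_frame('wrist')
s=imaging.grab_frame('scene')
a=cv2.resize(s[80:230,210:330],None,fx=3,fy=3,interpolation=cv2.INTER_CUBIC)
b=cv2.resize(im[150:350,140:360],None,fx=1.8,fy=2.25)
cv2.imwrite('pics/st10.png',np.hstack([a,b]))
E
```

```text
t 9.82 tcp [0.4345 0.0043 0.0775] jaw 15.3 w 0.0149 F [ 0.4  1.2 -2. ] j7 0.37 j1 -0.60
 shift cm [-0.53  0.59  6.34] len 6.39 rot [-0.5 -0.4 -0.7]
```

View pics/st10.png

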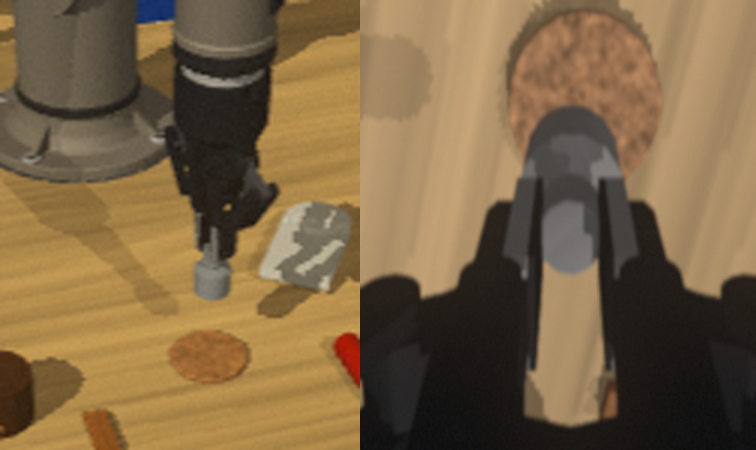

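>>> jog_arm(
  rows=[
    {"xyz":[-0.5,0.5,2],"delta_rot":[-0.5,-0.4,0],"fingers":1},
    {"xyz":[-0.5,0.6,4],"delta_rot":[-0.5,-0.4,0],"fingers":1},
    {"xyz":[-0.5,0.6,5.5],"delta_rot":[-0.5,-0.4,0],"fingers":1},
    {"xyz":[-0.5,0.6,6],"delta_rot":[-0.5,-0.4,0],"fingers":1},
    {"xyz":[-0.5,0.6,6.2],"delta_rot":[-0.5,-0.4,0],"fingers":1},
  ],
)

```text
clock: 10.33
tcp_pos: [0.44, 0.0011, 0.0146]
orientation: [-1.906, -2.495, 0.002]
contact_force: [-0.1, 0.4, -0.7]
grip_width: 0.0144
```

```bash
python3 - <<'E'
from h import *
im=imaging.grab_frame('wrist')
s=imaging.grab_frame('scene')
plan([.441,.001,.0105],16)
a=cv2.resize(s[80:230,210:330],None,fx=3,fy=3,interpolation=cv2.INTER_CUBIC)
b=cv2.resize(im[150:350,140:360],None,fx=1.8,fy=2.25)
cv2.imwrite('pics/st11.png',np.hstack([a,b]))
E
```

```text
t 10.43 tcp [0.4408 0.0013 0.0155] jaw 15.3 w 0.0146 F [ 0.2 -0.6 -1.4] j7 0.48 j1 -0.51
 shift cm [-0.04  0.01  0.5 ] len 0.5 rot [-0.  -0.  -0.7]
```

View pics/st11.png

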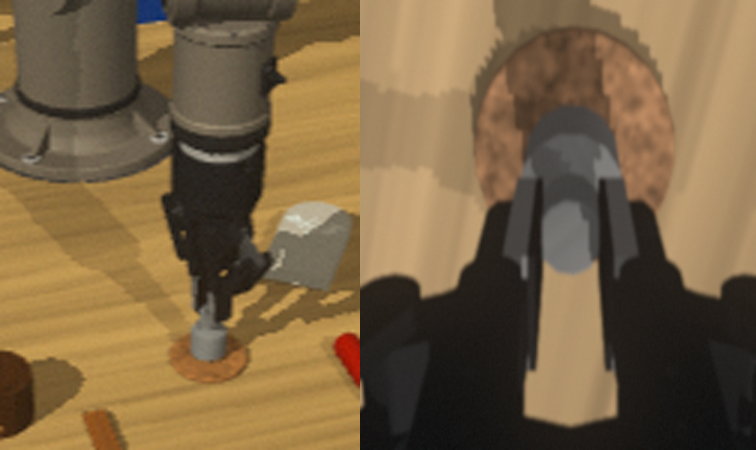

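The weight hangs over the middle of the cork pad, with its foot at about (208,345) in the crop. I'll lower it the last 4–5 mm.

>>> jog_arm(
  rows=[
    {"xyz":[0,0,0.2],"delta_rot":[0,0,0],"fingers":1},
    {"xyz":[0,0,0.3],"delta_rot":[0,0,0],"fingers":1},
    {"xyz":[0,0,0.4],"delta_rot":[0,0,0],"fingers":1},
    {"xyz":[0,0,0.45],"delta_rot":[0,0,0],"fingers":1},
    {"xyz":[0,0,0.5],"delta_rot":[0,0,0],"fingers":1},
  ],
)

```text
clock: 10.85
tcp_pos: [0.4411, 0.0014, 0.0107]
orientation: [-1.906, -2.497, -0.001]
contact_force: [0.1, 0.1, 4.5]
grip_width: 0.0146
```

>>> jog_arm(
  rows=[
    {"xyz":[0,0,0],"delta_rot":[0,0,0],"fingers":0.75},
    {"xyz":[0,0,0],"delta_rot":[0,0,0],"fingers":0.6},
    {"xyz":[0,0,0],"delta_rot":[0,0,0],"fingers":0.4},
    {"xyz":[0,0,0],"delta_rot":[0,0,0],"fingers":0.3},
    {"xyz":[0,0,0],"delta_rot":[0,0,0],"fingers":0.3},
  ],
)

```text
clock: 11.27
tcp_pos: [0.4412, 0.0014, 0.0108]
orientation: [-1.906, -2.497, -0.001]
contact_force: [0.2, -0.1, -0.2]
grip_width: 0.0599
```

>>> jog_arm(
  rows=[
    {"xyz":[0,0,-1],"delta_rot":[0,0,0],"fingers":0.2},
    {"xyz":[0,0,-3],"delta_rot":[0,0,0],"fingers":0},
    {"xyz":[0,0,-6],"delta_rot":[0,0,0],"fingers":0},
    {"xyz":[0,0,-9],"delta_rot":[0,0,0],"fingers":0},
    {"xyz":[0,0,-12],"delta_rot":[0,0,0],"fingers":0},
  ],
)

```text
clock: 11.68
tcp_pos: [0.4406, 0.0008, 0.1325]
orientation: [-1.907, -2.496, 0.0]
contact_force: [0.8, 0.3, -1.1]
grip_width: 0.0857
```

```bash
python3 - <<'E'
from h import *
plan([.661,-.246,.12],11)
im=imaging.grab_frame('wrist')
s=imaging.grab_frame('scene')
a=cv2.resize(s[80:230,210:330],None,fx=3,fy=3,interpolation=cv2.INTER_CUBIC)
b=cv2.resize(im[150:350,140:360],None,fx=1.8,fy=2.25)
cv2.imwrite('pics/st12.png',np.hstack([a,b]))
E
```

```text
t 11.68 tcp [0.4406 0.0008 0.1325] jaw 15.2 w 0.0857 F [ 0.8  0.3 -1.1] j7 0.29 j1 -0.67
 shift cm [-29.6   14.78   1.23] len 33.11 rot [-0.  -0.   4.2]
```

View pics/st12.png

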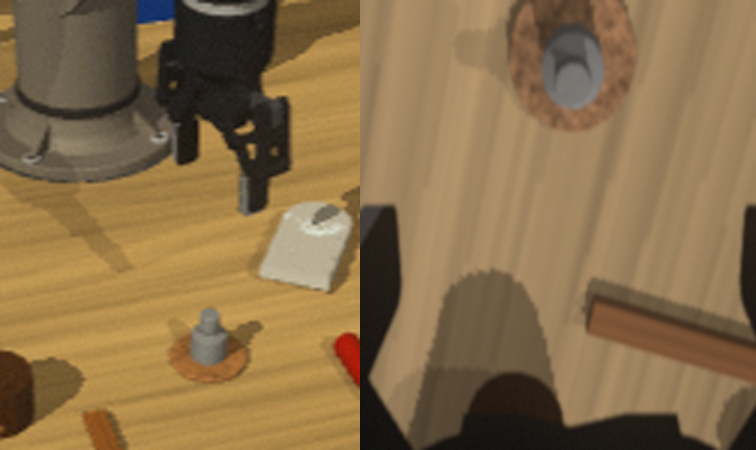

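The weight stands upright on the cork, at (208,340) in the crop. Next is the round lid.

>>> jog_arm(
  rows=[
    {"xyz":[-3.7,1.8,0],"delta_rot":[0,0,0],"fingers":0},
    {"xyz":[-7.4,3.7,0],"delta_rot":[0,0,0],"fingers":0},
    {"xyz":[-11.1,5.5,0],"delta_rot":[0,0,0],"fingers":0},
    {"xyz":[-14.8,7.4,0],"delta_rot":[0,0,0],"fingers":0},
    {"xyz":[-18.5,9.2,0],"delta_rot":[0,0,0],"fingers":0},
  ],
)

```text
clock: 12.2
tcp_pos: [0.5821, -0.1536, 0.1358]
orientation: [1.904, 2.494, 0.012]
contact_force: [1.7, -0.2, 0.7]
grip_width: 0.0855
```

```bash
python3 - <<'E'
from h import *
plan([.661,-.246,.12],14)
E
```

```text
t 12.20 tcp [ 0.5821 -0.1536  0.1358] jaw 15.3 w 0.0855 F [ 1.7 -0.2  0.7] j7 0.72 j1 -0.29
 shift cm [-10.99   5.16   1.6 ] len 12.25 rot [ 0.5 -0.1  1.3]
```

>>> jog_arm(
  rows=[
    {"xyz":[-3.6,1.7,0.5],"delta_rot":[0,0,0],"fingers":0},
    {"xyz":[-7.2,3.4,1],"delta_rot":[0,0,0],"fingers":0},
    {"xyz":[-10,4.7,1.6],"delta_rot":[0.4,0,0],"fingers":0},
    {"xyz":[-11,5.1,1.6],"delta_rot":[0.4,0,0],"fingers":0},
    {"xyz":[-11,5.1,1.6],"delta_rot":[0.4,0,0],"fingers":0},
  ],
)

```text
clock: 12.62
tcp_pos: [0.6603, -0.2494, 0.1192]
orientation: [-1.91, -2.494, 0.001]
contact_force: [0.8, -0.1, -0.0]
grip_width: 0.0854
```

>>> jog_arm(
  rows=[
    {"xyz":[0,0,0],"delta_rot":[0,0,0],"fingers":0},
    {"xyz":[0,0,0],"delta_rot":[0,0,0],"fingers":0},
    {"xyz":[0,0,0],"delta_rot":[0,0,0],"fingers":0},
    {"xyz":[0,0,0],"delta_rot":[0,0,0],"fingers":0},
    {"xyz":[0,0,0],"delta_rot":[0,0,0],"fingers":0},
  ],
)

```text
clock: 13.03
tcp_pos: [0.6603, -0.2482, 0.1197]
orientation: [-1.908, -2.495, -0.001]
contact_force: [0.3, -0.8, 0.6]
grip_width: 0.0855
```

```bash
python3 - <<'E'
from h import *
plan([.661,-.246,.033],14)
C=cam('wrist')
im=imaging.grab_frame('wrist')
overlay(im,C,[(circ(.661,-.2465,.078,.027),(0,255,255)),(poly(sq(.032),.6617,-.2463,.056,7.6),(255,255,0)),
(poly(arch(.034,-.075,.021),.6576,-.2355,.034,106.6),(255,0,255))],(130,80,390,280),3,'pics/o13.png')
E
```

```text
t 13.03 tcp [ 0.6603 -0.2482  0.1197] jaw 15.2 w 0.0855 F [ 0.3 -0.8  0.6] j7 0.85 j1 -0.09
 shift cm [0.19 0.13 8.67] len 8.67 rot [-0.  -0.   1.2]
```

View pics/o13.png

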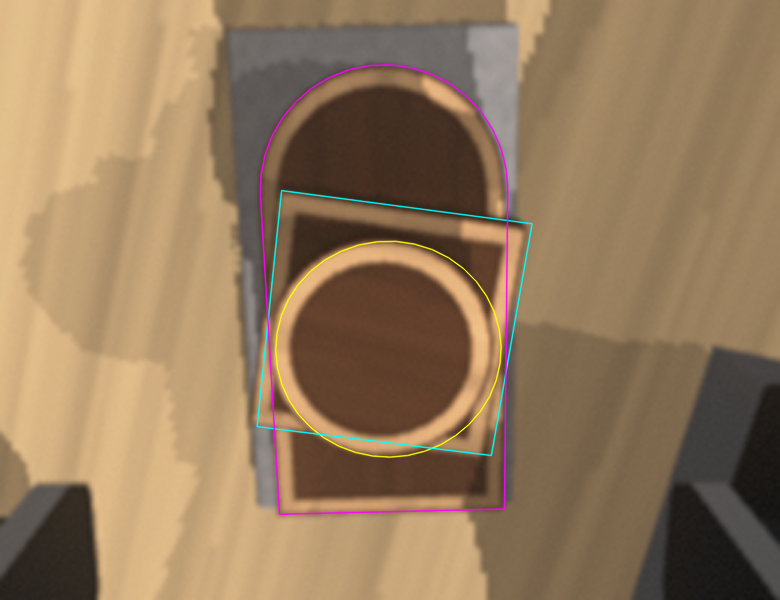

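>>> jog_arm(
  rows=[
    {"xyz":[0.1,0,3],"delta_rot":[0,0,0],"fingers":0},
    {"xyz":[0.2,0,6],"delta_rot":[0,0,0],"fingers":0},
    {"xyz":[0.2,0,8],"delta_rot":[0,0,0],"fingers":0},
    {"xyz":[0.2,0,8.5],"delta_rot":[0,0,0],"fingers":0},
    {"xyz":[0.2,0,8.5],"delta_rot":[0,0,0],"fingers":0},
  ],
)

```text
clock: 13.5
tcp_pos: [0.6586, -0.2456, 0.0331]
orientation: [-1.906, -2.493, 0.001]
contact_force: [0.2, -0.6, 0.4]
grip_width: 0.0852
```

>>> jog_arm(
  rows=[
    {"xyz":[0,0,0],"delta_rot":[0,0,0],"fingers":0.2},
    {"xyz":[0,0,0],"delta_rot":[0,0,0],"fingers":0.22},
    {"xyz":[0,0,0],"delta_rot":[0,0,0],"fingers":0.25},
    {"xyz":[0,0,0],"delta_rot":[0,0,0],"fingers":0.28},
    {"xyz":[0,0,0],"delta_rot":[0,0,0],"fingers":0.28},
  ],
  grip_force=40,
)

```text
clock: 13.92
tcp_pos: [0.6592, -0.2458, 0.0341]
orientation: [-1.907, -2.494, 0.0]
contact_force: [-0.6, 0.1, 1.4]
grip_width: 0.0613
```

```bash
python3 - <<'E'
from h import *
plan([.660,-.2465,.033],14)
im=imaging.grab_frame('wrist')
s=imaging.grab_frame('scene')
a=cv2.resize(s[200:310,140:260],None,fx=4,fy=4,interpolation=cv2.INTER_CUBIC)
b=cv2.resize(im[170:370,100:412],None,fx=1,fy=2.2)
cv2.imwrite('pics/st14.png',np.hstack([a,b]))
E
```

```text
t 13.92 tcp [ 0.6592 -0.2458  0.0341] jaw 15.2 w 0.0613 F [-0.6  0.1  1.4] j7 0.88 j1 -0.07
 shift cm [-0.08  0.06  0.11] len 0.15 rot [-0.1 -0.1  1.2]
```

View pics/st14.png

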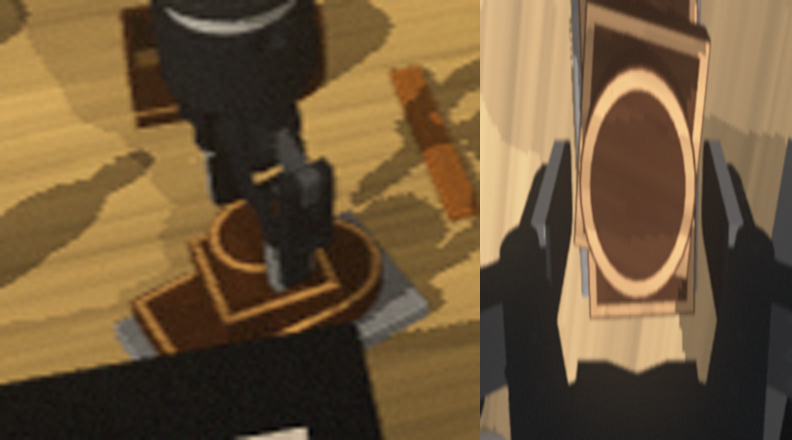

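>>> jog_arm(
  rows=[
    {"xyz":[0,0,0],"delta_rot":[0,0,0],"fingers":0.4},
    {"xyz":[0,0,0],"delta_rot":[0,0,0],"fingers":0.5},
    {"xyz":[0,0,0],"delta_rot":[0,0,0],"fingers":0.6},
    {"xyz":[0,0,0],"delta_rot":[0,0,0],"fingers":0.6},
    {"xyz":[0,0,0],"delta_rot":[0,0,0],"fingers":0.6},
  ],
  grip_force=40,
)

```text
clock: 14.43
tcp_pos: [0.6592, -0.246, 0.0342]
orientation: [-1.907, -2.494, 0.0]
contact_force: [-1.0, -0.8, 5.5]
grip_width: 0.0518
```

>>> jog_arm(
  rows=[
    {"xyz":[0,0,-0.5],"delta_rot":[0,0,0],"fingers":0.6},
    {"xyz":[0,0,-1],"delta_rot":[0,0,0],"fingers":0.6},
    {"xyz":[0,0,-1.5],"delta_rot":[0,0,0],"fingers":0.6},
    {"xyz":[0,0,-2],"delta_rot":[0,0,0],"fingers":0.6},
    {"xyz":[0,0,-2.5],"delta_rot":[0,0,0],"fingers":0.6},
  ],
  grip_force=40,
)

```text
clock: 14.85
tcp_pos: [0.6592, -0.246, 0.0597]
orientation: [-1.907, -2.494, 0.0]
contact_force: [0.1, -0.2, -0.0]
grip_width: 0.0519
```

```bash
python3 - <<'E'
from h import *
plan([.657,.0045,.1],14)
im=imaging.grab_frame('wrist')
s=imaging.grab_frame('scene')
a=cv2.resize(s[200:310,140:260],None,fx=4,fy=4,interpolation=cv2.INTER_CUBIC)
b=cv2.resize(im[170:370,100:412],None,fx=1,fy=2.2)
cv2.imwrite('pics/st15.png',np.hstack([a,b]))
E
```

```text
t 14.85 tcp [ 0.6592 -0.246   0.0597] jaw 15.2 w 0.0519 F [ 0.1 -0.2 -0. ] j7 0.87 j1 -0.08
 shift cm [24.24  6.34 -4.01] len 25.37 rot [-0.1 -0.1  1.2]
```

View pics/st15.png

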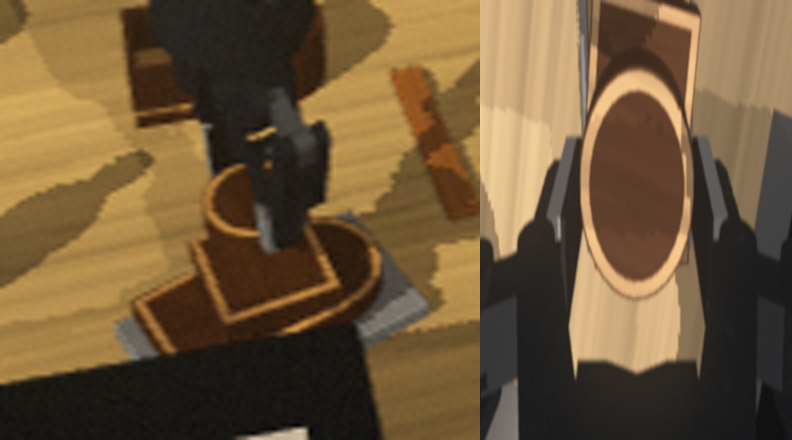

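>>> jog_arm(
  rows=[
    {"xyz":[2,0.5,-1.5],"delta_rot":[0,0,0],"fingers":0.6},
    {"xyz":[5.9,1.5,-2.5],"delta_rot":[0,0,0],"fingers":0.6},
    {"xyz":[9.8,2.6,-2.5],"delta_rot":[0,0,0],"fingers":0.6},
    {"xyz":[13.7,3.6,-2.5],"delta_rot":[0,0,0],"fingers":0.6},
    {"xyz":[17.5,4.6,-2.5],"delta_rot":[0,0,0],"fingers":0.6},
  ],
)

```text
clock: 15.37
tcp_pos: [0.6583, -0.0633, 0.0857]
orientation: [-1.909, -2.495, -0.001]
contact_force: [0.6, -0.3, -0.9]
grip_width: 0.0518
```

```bash
python3 - <<'E'
from h import *
plan([.657,.0045,.08],14)
E
```

```text
t 15.37 tcp [ 0.6583 -0.0633  0.0857] jaw 15.2 w 0.0518 F [ 0.6 -0.3 -0.9] j7 0.60 j1 -0.38
 shift cm [6.58 1.65 0.57] len 6.81 rot [ 0.  -0.1  1.2]
```

>>> jog_arm(
  rows=[
    {"xyz":[3,0.8,0.3],"delta_rot":[0,0,0],"fingers":0.6},
    {"xyz":[5.5,1.4,0.5],"delta_rot":[0,0,0],"fingers":0.6},
    {"xyz":[6.6,1.6,0.6],"delta_rot":[0,0,0],"fingers":0.6},
    {"xyz":[6.6,1.6,0.6],"delta_rot":[0,0,0],"fingers":0.6},
    {"xyz":[6.6,1.6,0.6],"delta_rot":[0,0,0],"fingers":0.6},
  ],
)

```text
clock: 15.78
tcp_pos: [0.6564, 0.0036, 0.0798]
orientation: [1.908, 2.495, 0.0]
contact_force: [-0.1, -0.5, 0.5]
grip_width: 0.0519
```

>>> jog_arm(
  rows=[
    {"xyz":[0,0,0],"delta_rot":[0,0,0],"fingers":0.6},
    {"xyz":[0,0,0],"delta_rot":[0,0,0],"fingers":0.6},
    {"xyz":[0,0,0],"delta_rot":[0,0,0],"fingers":0.6},
    {"xyz":[0,0,0],"delta_rot":[0,0,0],"fingers":0.6},
    {"xyz":[0,0,0],"delta_rot":[0,0,0],"fingers":0.6},
  ],
)

```text
clock: 16.2
tcp_pos: [0.6564, 0.0027, 0.0798]
orientation: [1.91, 2.494, 0.0]
contact_force: [0.4, -0.3, -0.4]
grip_width: 0.0521
```

```bash
python3 - <<'E'
from h import *
plan([.657,.0045,.016],14)
im=imaging.grab_frame('wrist')
s=imaging.grab_frame('scene');S=cam('scene')
overlay(s,S,[(circ(.657,.0045,.046,.024),(0,255,0)),(circ(.657,.0045,.0,.024),(0,255,0))],(250,170,370,280),4,'pics/a.png')
a=cv2.imread('pics/a.png')
b=cv2.resize(im[170:370,100:412],None,fx=1,fy=2.2)
cv2.imwrite('pics/st16.png',np.hstack([a,b]))
E
```

```text
t 16.20 tcp [0.6564 0.0027 0.0798] jaw 15.1 w 0.0521 F [ 0.4 -0.3 -0.4] j7 0.50 j1 -0.48
 shift cm [0.16 0.1  6.38] len 6.38 rot [0.  0.  1.1]
```

View pics/st16.png

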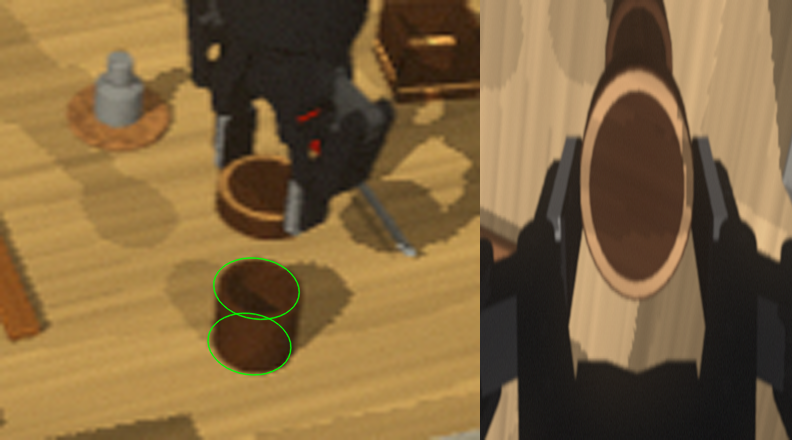

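>>> jog_arm(
  rows=[
    {"xyz":[0.2,0.1,1.5],"delta_rot":[0,0,0],"fingers":0.6},
    {"xyz":[0.2,0.1,3],"delta_rot":[0,0,0],"fingers":0.6},
    {"xyz":[0.2,0.1,4],"delta_rot":[0,0,0],"fingers":0.6},
    {"xyz":[0.2,0.1,4.8],"delta_rot":[0,0,0],"fingers":0.6},
    {"xyz":[0.2,0.1,5.2],"delta_rot":[0,0,0],"fingers":0.6},
  ],
)

```text
clock: 16.72
tcp_pos: [0.6555, 0.0055, 0.0254]
orientation: [-1.908, -2.493, 0.003]
contact_force: [-0.0, -0.4, -1.1]
grip_width: 0.0516
```

```bash
python3 - <<'E'
from h import *
plan([.657,.0045,.016],14)
s=imaging.grab_frame('scene');im=imaging.grab_frame('wrist')
a=cv2.resize(s[170:280,250:370],None,fx=4,fy=4,interpolation=cv2.INTER_CUBIC)
b=cv2.resize(im[120:320,100:412],None,fx=1,fy=2.2)
cv2.imwrite('pics/st17.png',np.hstack([a,b]))
E
```

```text
t 16.72 tcp [0.6555 0.0055 0.0254] jaw 15.2 w 0.0516 F [-0.  -0.4 -1.1] j7 0.53 j1 -0.46
 shift cm [-0.13  0.12  0.94] len 0.96 rot [-0.2 -0.   1.2]
```

View pics/st17.png

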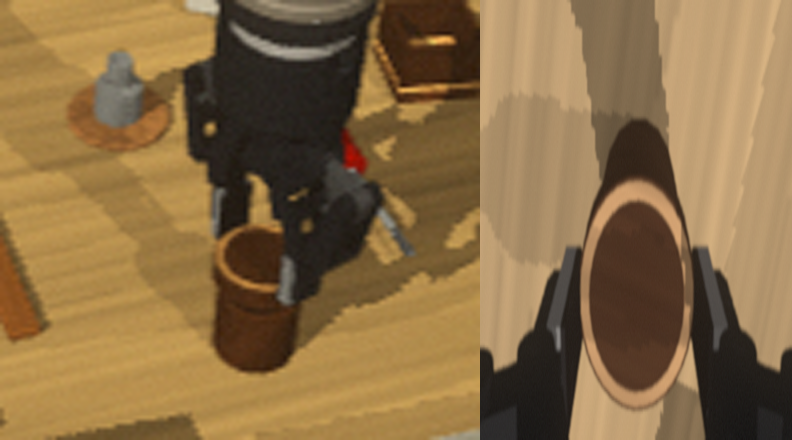

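>>> jog_arm(
  rows=[
    {"xyz":[-0.1,0.1,0.3],"delta_rot":[0,0,0],"fingers":0.6},
    {"xyz":[-0.1,0.1,0.6],"delta_rot":[0,0,0],"fingers":0.6},
    {"xyz":[-0.1,0.1,0.8],"delta_rot":[0,0,0],"fingers":0.6},
    {"xyz":[-0.1,0.1,0.9],"delta_rot":[0,0,0],"fingers":0.6},
    {"xyz":[-0.1,0.1,1],"delta_rot":[0,0,0],"fingers":0.6},
  ],
)

```text
clock: 17.23
tcp_pos: [0.6574, 0.0046, 0.0165]
orientation: [-1.909, -2.494, 0.002]
contact_force: [-0.6, 0.8, -0.4]
grip_width: 0.0515
```

>>> jog_arm(
  rows=[
    {"xyz":[0,0,0],"delta_rot":[0,0,0],"fingers":0.6},
    {"xyz":[0,0,0],"delta_rot":[0,0,0],"fingers":0.6},
    {"xyz":[0,0,0],"delta_rot":[0,0,0],"fingers":0.6},
    {"xyz":[0,0,0],"delta_rot":[0,0,0],"fingers":0.6},
    {"xyz":[0,0,0],"delta_rot":[0,0,0],"fingers":0.6},
  ],
)

```text
clock: 17.65
tcp_pos: [0.6574, 0.0046, 0.0167]
orientation: [-1.909, -2.494, 0.002]
contact_force: [-0.5, -0.1, -0.9]
grip_width: 0.052
```

>>> jog_arm(
  rows=[
    {"xyz":[0,0,0.1],"delta_rot":[0,0,0],"fingers":0.6},
    {"xyz":[0,0,0.15],"delta_rot":[0,0,0],"fingers":0.6},
    {"xyz":[0,0,0.2],"delta_rot":[0,0,0],"fingers":0.6},
    {"xyz":[0,0,0.2],"delta_rot":[0,0,0],"fingers":0.6},
    {"xyz":[0,0,0.2],"delta_rot":[0,0,0],"fingers":0.6},
  ],
)

```text
clock: 18.07
tcp_pos: [0.6576, 0.0046, 0.0161]
orientation: [-1.909, -2.494, 0.0]
contact_force: [-4.2, 0.6, 11.8]
grip_width: 0.0516
```

Contact came at 12 N with the TCP at z = 0.016, the expected home height. Releasing now.

>>> jog_arm(
  rows=[
    {"xyz":[0,0,-0.1],"delta_rot":[0,0,0],"fingers":0.28},
    {"xyz":[0,0,-0.1],"delta_rot":[0,0,0],"fingers":0.15},
    {"xyz":[0,0,-0.1],"delta_rot":[0,0,0],"fingers":0},
    {"xyz":[0,0,-0.1],"delta_rot":[0,0,0],"fingers":0},
    {"xyz":[0,0,-0.1],"delta_rot":[0,0,0],"fingers":0},
  ],
)

```text
clock: 18.48
tcp_pos: [0.6575, 0.0046, 0.0169]
orientation: [-1.909, -2.494, 0.001]
contact_force: [-0.4, 0.5, -0.5]
grip_width: 0.0853
```

>>> jog_arm(
  rows=[
    {"xyz":[0,0,-1.5],"delta_rot":[0,0,0],"fingers":0},
    {"xyz":[0,0,-4],"delta_rot":[0,0,0],"fingers":0},
    {"xyz":[0,0,-8],"delta_rot":[0,0,0],"fingers":0},
    {"xyz":[0,0,-10],"delta_rot":[0,0,0],"fingers":0},
    {"xyz":[0,0,-10],"delta_rot":[0,0,0],"fingers":0},
  ],
)

```text
clock: 18.9
tcp_pos: [0.6614, 0.0038, 0.1234]
orientation: [1.907, 2.49, 0.009]
contact_force: [1.3, -0.7, 0.6]
grip_width: 0.0856
```

```bash
python3 - <<'E'
from h import *
plan([.6617,-.2462,.12],7.6)
s=imaging.grab_frame('scene');im=imaging.grab_frame('wrist')
a=cv2.resize(s[170:280,250:370],None,fx=4,fy=4,interpolation=cv2.INTER_CUBIC)
b=cv2.resize(im[70:270,100:412],None,fx=1,fy=2.2)
cv2.imwrite('pics/st18.png',np.hstack([a,b]))
E
```

```text
t 18.90 tcp [0.6614 0.0038 0.1234] jaw 15.1 w 0.0856 F [ 1.3 -0.7  0.6] j7 0.48 j1 -0.50
 shift cm [-24.15  -6.49   0.31] len 25.0 rot [0.5 0.  7.5]
```

View pics/st18.png

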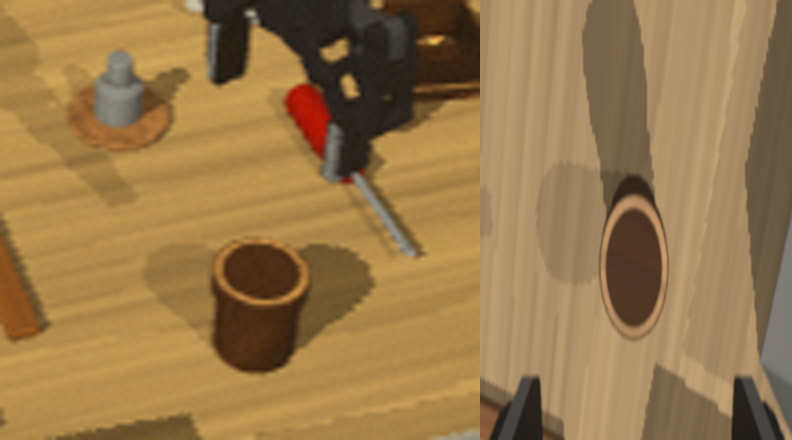

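>>> jog_arm(
  rows=[
    {"xyz":[-3.9,-1,0],"delta_rot":[0,0,2],"fingers":0},
    {"xyz":[-7.8,-2.1,0],"delta_rot":[0,0,4],"fingers":0},
    {"xyz":[-11.6,-3.1,0],"delta_rot":[0,0,6],"fingers":0},
    {"xyz":[-15.5,-4.2,0],"delta_rot":[0,0,7.5],"fingers":0},
    {"xyz":[-19.3,-5.2,0],"delta_rot":[0,0,7.5],"fingers":0},
  ],
)

```text
clock: 19.42
tcp_pos: [0.6572, -0.1967, 0.1171]
orientation: [-2.069, -2.362, 0.0]
contact_force: [0.4, -0.1, 0.2]
grip_width: 0.0854
```

```bash
python3 - <<'E'
from h import *
plan([.6617,-.2462,.12],7.6)
E
```

```text
t 19.42 tcp [ 0.6572 -0.1967  0.1171] jaw 7.6 w 0.0854 F [ 0.4 -0.1  0.2] j7 0.67 j1 -0.20
 shift cm [-4.96 -0.21 -0.3 ] len 4.98 rot [-0.1 -0.1 -0. ]
```

>>> jog_arm(
  rows=[
    {"xyz":[-3,-0.1,-0.3],"delta_rot":[0,0,0],"fingers":0},
    {"xyz":[-5,-0.1,-0.3],"delta_rot":[0,0,0],"fingers":0},
    {"xyz":[-5,-0.1,-0.3],"delta_rot":[0,0,0],"fingers":0},
    {"xyz":[-5,-0.1,-0.3],"delta_rot":[0,0,0],"fingers":0},
    {"xyz":[-5,-0.1,-0.3],"delta_rot":[0,0,0],"fingers":0},
  ],
)

```text
clock: 19.83
tcp_pos: [0.6624, -0.2447, 0.1187]
orientation: [-2.066, -2.361, -0.0]
contact_force: [0.5, 0.3, 0.1]
grip_width: 0.0856
```

>>> jog_arm(
  rows=[
    {"xyz":[0,0,0],"delta_rot":[0,0,0],"fingers":0},
    {"xyz":[0,0,0],"delta_rot":[0,0,0],"fingers":0},
    {"xyz":[0,0,0],"delta_rot":[0,0,0],"fingers":0},
    {"xyz":[0,0,0],"delta_rot":[0,0,0],"fingers":0},
    {"xyz":[0,0,0],"delta_rot":[0,0,0],"fingers":0},
  ],
)

```text
clock: 20.25
tcp_pos: [0.6626, -0.2441, 0.1188]
orientation: [-2.065, -2.361, -0.0]
contact_force: [0.5, -0.5, -0.5]
grip_width: 0.0859
```

```bash
python3 - <<'E'
from h import *
plan([.6617,-.2462,.016],7.6)
C=cam('wrist')
im=imaging.grab_frame('wrist')
overlay(im,C,[(poly(sq(.032),.6617,-.2463,.056,7.6),(255,255,0)),
(poly(arch(.034,-.075,.021),.6576,-.2355,.034,106.6),(255,0,255))],(130,80,390,280),3,'pics/o19.png')
E
```

```text
t 20.25 tcp [ 0.6626 -0.2441  0.1188] jaw 7.7 w 0.0859 F [ 0.5 -0.5 -0.5] j7 0.73 j1 -0.12
 shift cm [-0.23 -0.08 10.28] len 10.28 rot [-0.2 -0.2  0.1]
```

View pics/o19.png

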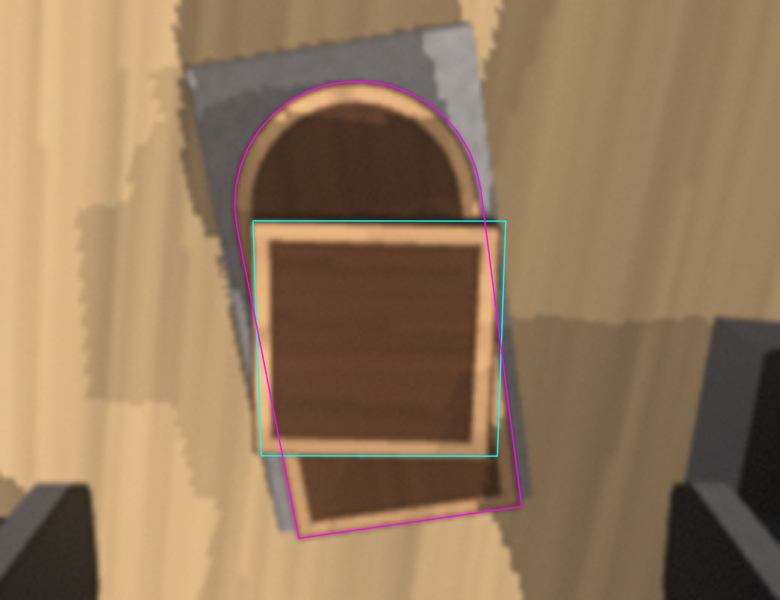

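>>> jog_arm(
  rows=[
    {"xyz":[-0.2,-0.1,3],"delta_rot":[0,0,0],"fingers":0},
    {"xyz":[-0.2,-0.1,6],"delta_rot":[0,0,0],"fingers":0},
    {"xyz":[-0.2,-0.1,9],"delta_rot":[-0.2,-0.2,0],"fingers":0},
    {"xyz":[-0.2,-0.1,10.2],"delta_rot":[-0.2,-0.2,0],"fingers":0},
    {"xyz":[-0.2,-0.1,10.2],"delta_rot":[-0.2,-0.2,0],"fingers":0},
  ],
)

```text
clock: 20.72
tcp_pos: [0.659, -0.2448, 0.0134]
orientation: [-2.065, -2.361, 0.003]
contact_force: [0.4, 0.8, -0.7]
grip_width: 0.0858
```

>>> jog_arm(
  rows=[
    {"xyz":[0,0,0],"delta_rot":[0,0,0],"fingers":0.1},
    {"xyz":[0,0,0],"delta_rot":[0,0,0],"fingers":0.15},
    {"xyz":[0,0,0],"delta_rot":[0,0,0],"fingers":0.15},
    {"xyz":[0,0,0],"delta_rot":[0,0,0],"fingers":0.15},
    {"xyz":[0,0,0],"delta_rot":[0,0,0],"fingers":0.15},
  ],
)

```text
clock: 21.13
tcp_pos: [0.6599, -0.2451, 0.0148]
orientation: [-2.066, -2.362, 0.002]
contact_force: [-0.2, -0.6, 0.0]
grip_width: 0.0723
```

```bash
python3 - <<'E'
from h import *
plan([.661,-.2457,.0155],7.6)
im=imaging.grab_frame('wrist')
s=imaging.grab_frame('scene')
a=cv2.resize(s[200:310,140:260],None,fx=4,fy=4,interpolation=cv2.INTER_CUBIC)
b=cv2.resize(im[170:370,100:412],None,fx=1,fy=2.2)
cv2.imwrite('pics/st20.png',np.hstack([a,b]))
E
```

```text
t 21.13 tcp [ 0.6599 -0.2451  0.0148] jaw 7.7 w 0.0723 F [-0.2 -0.6  0. ] j7 0.79 j1 -0.08
 shift cm [-0.07  0.1  -0.07] len 0.15 rot [-0.2 -0.1  0.1]
```

View pics/st20.png

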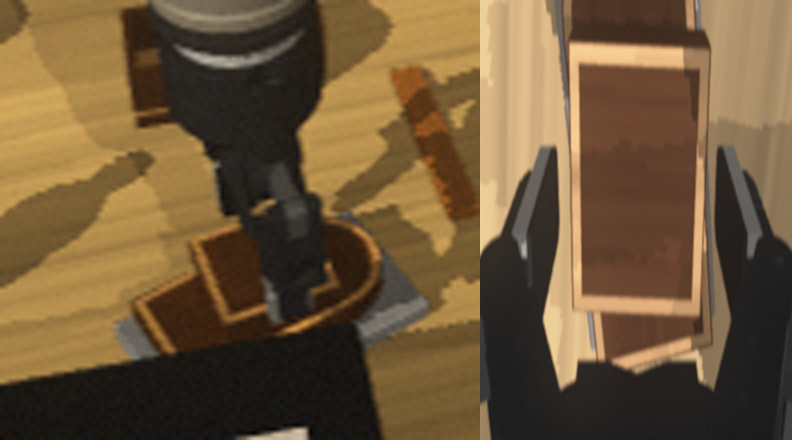

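>>> jog_arm(
  rows=[
    {"xyz":[0,0.1,-0.1],"delta_rot":[0,0,0],"fingers":0.25},
    {"xyz":[0,0.1,-0.1],"delta_rot":[0,0,0],"fingers":0.4},
    {"xyz":[0,0.1,-0.1],"delta_rot":[0,0,0],"fingers":0.5},
    {"xyz":[0,0.1,-0.1],"delta_rot":[0,0,0],"fingers":0.5},
    {"xyz":[0,0.1,-0.1],"delta_rot":[0,0,0],"fingers":0.5},
  ],
  grip_force=40,
)

```text
clock: 21.65
tcp_pos: [0.6647, -0.2459, 0.0196]
orientation: [2.065, 2.363, 0.004]
contact_force: [0.8, 2.1, 17.8]
grip_width: 0.0429
```

>>> jog_arm(
  rows=[
    {"xyz":[0,0,-0.5],"delta_rot":[0,0,0],"fingers":0.5},
    {"xyz":[0,0,-1],"delta_rot":[0,0,0],"fingers":0.5},
    {"xyz":[0,0,-1.5],"delta_rot":[0,0,0],"fingers":0.5},
    {"xyz":[0,0,-2.5],"delta_rot":[0,0,0],"fingers":0.5},
    {"xyz":[0,0,-4],"delta_rot":[0,0,0],"fingers":0.5},
  ],
)

```text
clock: 22.07
tcp_pos: [0.6631, -0.2453, 0.0589]
orientation: [-2.067, -2.365, -0.002]
contact_force: [-0.4, 0.7, -0.4]
grip_width: 0.0427
```

```bash
python3 - <<'E'
from h import *
plan([.462,.2195,.1],-10)
im=imaging.grab_frame('wrist')
s=imaging.grab_frame('scene')
a=cv2.resize(s[200:310,140:260],None,fx=4,fy=4,interpolation=cv2.INTER_CUBIC)
b=cv2.resize(im[170:370,100:412],None,fx=1,fy=2.2)
cv2.imwrite('pics/st21.png',np.hstack([a,b]))
E
```

```text
t 22.07 tcp [ 0.6631 -0.2453  0.0589] jaw 7.7 w 0.0427 F [-0.4  0.7 -0.4] j7 0.76 j1 -0.10
 shift cm [ 48.76 -13.71  -4.08] len 50.81 rot [ 0.  -0.1 17.7]
```

View pics/st21.png

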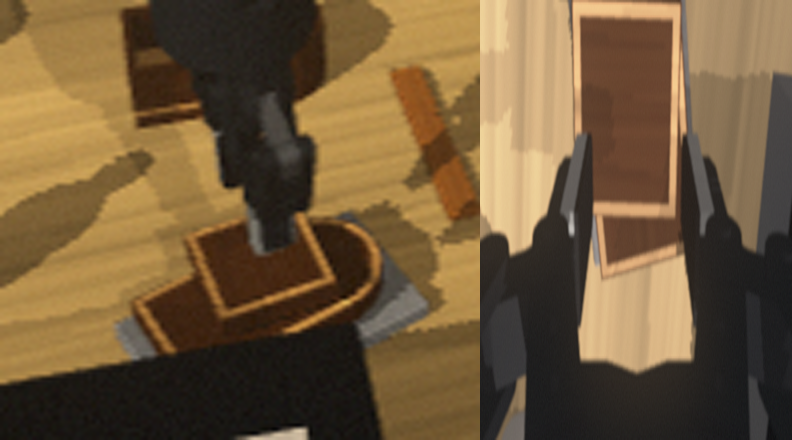

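The fingers slid up over the lid edge because they were too high. The lid stayed on the stack, at about (625,100) in the crop. I'll open, re-measure and go lower.

>>> jog_arm(
  rows=[
    {"xyz":[0,0,-3],"delta_rot":[0,0,0],"fingers":0},
    {"xyz":[0,0,-6],"delta_rot":[0,0,0],"fingers":0},
    {"xyz":[0,0,-6],"delta_rot":[0,0,0],"fingers":0},
    {"xyz":[0,0,-6],"delta_rot":[0,0,0],"fingers":0},
    {"xyz":[0,0,-6],"delta_rot":[0,0,0],"fingers":0},
  ],
)

```text
clock: 22.58
tcp_pos: [0.6653, -0.2465, 0.1223]
orientation: [2.063, 2.361, 0.007]
contact_force: [-0.4, 1.1, -0.8]
grip_width: 0.0856
```

>>> jog_arm(
  rows=[
    {"xyz":[0,0,0],"delta_rot":[0,0,0],"fingers":0},
    {"xyz":[0,0,0],"delta_rot":[0,0,0],"fingers":0},
    {"xyz":[0,0,0],"delta_rot":[0,0,0],"fingers":0},
    {"xyz":[0,0,0],"delta_rot":[0,0,0],"fingers":0},
    {"xyz":[0,0,0],"delta_rot":[0,0,0],"fingers":0},
  ],
)

```text
clock: 23.0
tcp_pos: [0.6651, -0.2465, 0.1219]
orientation: [2.064, 2.361, 0.006]
contact_force: [-0.2, -0.1, -0.1]
grip_width: 0.0851
```

```bash
python3 - <<'E'
from h import *
plan([.661,-.2457,.008],7.6)
C=cam('wrist')
im=imaging.grab_frame('wrist')
overlay(im,C,[(poly(sq(.032),.661,-.2457,.056,7.6),(255,255,0)),
(poly(arch(.034,-.075,.021),.6576,-.2355,.034,106.6),(255,0,255))],(130,80,390,280),3,'pics/o22.png')
E
```

```text
t 23.00 tcp [ 0.6651 -0.2465  0.1219] jaw 7.7 w 0.0851 F [-0.2 -0.1 -0.1] j7 0.74 j1 -0.12
 shift cm [ 0.15 -0.47 11.38] len 11.39 rot [0.4 0.1 0.1]
```

View pics/o22.png

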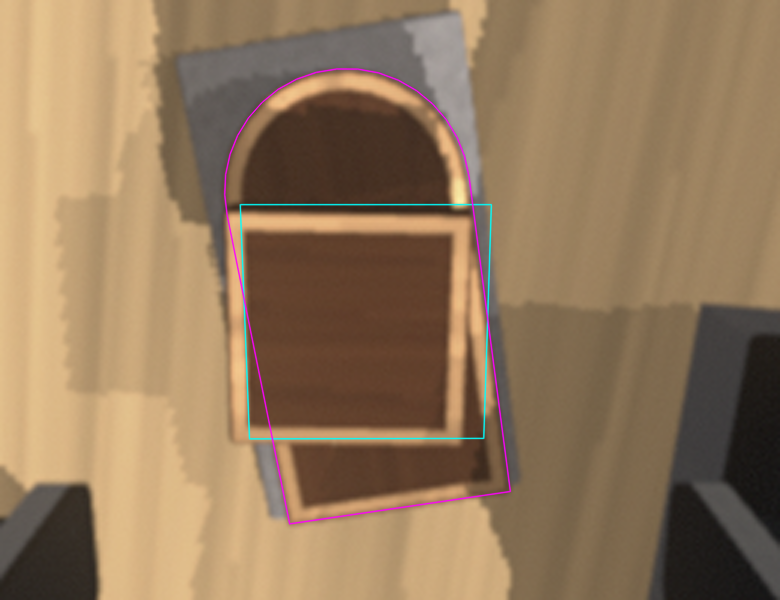

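```bash
python3 - <<'E'
from h import *
C=cam('wrist')
P=[(130+(u+.5)/3-.5,80+(v+.5)/3-.5) for u,v in [(229,211),(470,214),(462,443),(234,441)]]
W=back(C,P,.056);print(W.round(4),W.mean(0),np.linalg.norm(np.diff(W,axis=0),axis=1))
print(fit(C,sq(.0305),.056,P,[.657,-.246,7]))
E
```

```text
[[ 0.6226 -0.2204  0.056 ]
 [ 0.6837 -0.213   0.056 ]
 [ 0.6915 -0.2755  0.056 ]
 [ 0.6296 -0.2831  0.056 ]] [ 0.65685473 -0.24799862  0.056     ] [0.06160557 0.06299528 0.06238392]
(array([ 0.65666469, -0.24787273,  7.07153312]), np.float64(1.184863703765738))
```

>>> jog_arm(
  rows=[
    {"xyz":[0,-0.8,2],"delta_rot":[0,0,0.5],"fingers":0},
    {"xyz":[0,-0.8,5],"delta_rot":[0.4,0,0.5],"fingers":0},
    {"xyz":[0,-0.8,8],"delta_rot":[0.4,0,0.5],"fingers":0},
    {"xyz":[0,-0.8,10.5],"delta_rot":[0.4,0,0.5],"fingers":0},
    {"xyz":[0,-0.8,11.2],"delta_rot":[0.4,0,0.5],"fingers":0},
  ],
)

```text
clock: 23.47
tcp_pos: [0.6553, -0.2461, 0.0055]
orientation: [-2.074, -2.353, 0.006]
contact_force: [-0.1, 0.1, -1.0]
grip_width: 0.0854
```

>>> jog_arm(
  rows=[
    {"xyz":[0,0,0],"delta_rot":[0,0,0],"fingers":0.1},
    {"xyz":[0,0,0],"delta_rot":[0,0,0],"fingers":0.15},
    {"xyz":[0,0,0],"delta_rot":[0,0,0],"fingers":0.15},
    {"xyz":[0,0,0],"delta_rot":[0,0,0],"fingers":0.15},
    {"xyz":[0,0,0],"delta_rot":[0,0,0],"fingers":0.15},
  ],
)

```text
clock: 23.88
tcp_pos: [0.6564, -0.2466, 0.0072]
orientation: [-2.076, -2.355, 0.004]
contact_force: [0.5, 0.5, 0.3]
grip_width: 0.0727
```

```bash
python3 - <<'E'
from h import *
plan([.6567,-.248,.008],7.1)
im=imaging.grab_frame('wrist')
s=imaging.grab_frame('scene')
a=cv2.resize(s[200:310,140:260],None,fx=4,fy=4,interpolation=cv2.INTER_CUBIC)
b=cv2.resize(im[170:370,100:412],None,fx=1,fy=2.2)
cv2.imwrite('pics/st23.png',np.hstack([a,b]))
E
```

```text
t 23.88 tcp [ 0.6564 -0.2466  0.0072] jaw 7.2 w 0.0727 F [0.5 0.5 0.3] j7 0.79 j1 -0.08
 shift cm [-0.14  0.01 -0.08] len 0.16 rot [-0.2 -0.   0.1]
```

View pics/st23.png

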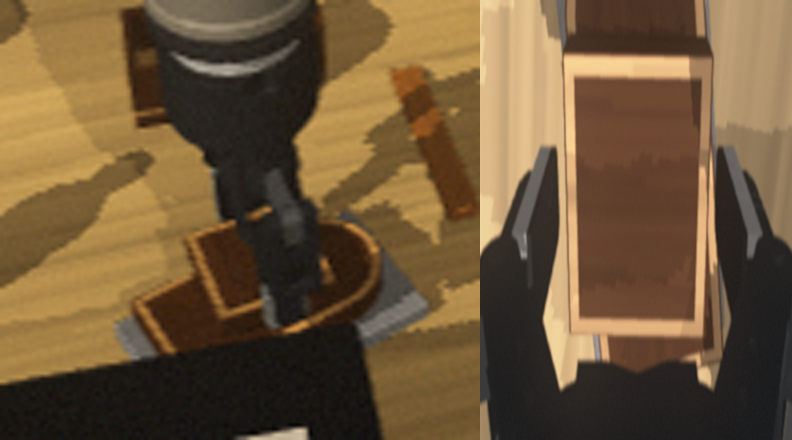

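>>> jog_arm(
  rows=[
    {"xyz":[0,0,0],"delta_rot":[0,0,0],"fingers":0.2},
    {"xyz":[0,0,0],"delta_rot":[0,0,0],"fingers":0.25},
    {"xyz":[0,0,0],"delta_rot":[0,0,0],"fingers":0.3},
    {"xyz":[0,0,0],"delta_rot":[0,0,0],"fingers":0.3},
    {"xyz":[0,0,0],"delta_rot":[0,0,0],"fingers":0.3},
  ],
  grip_force=30,
)

```text
clock: 24.4
tcp_pos: [0.6566, -0.2465, 0.0074]
orientation: [-2.076, -2.355, 0.004]
contact_force: [-0.2, 1.0, 5.8]
grip_width: 0.0632
```

>>> jog_arm(
  rows=[
    {"xyz":[0,0,-0.2],"delta_rot":[0,0,0],"fingers":0.4},
    {"xyz":[0,0,-0.5],"delta_rot":[0,0,0],"fingers":0.4},
    {"xyz":[0,0,-1],"delta_rot":[0,0,0],"fingers":0.4},
    {"xyz":[0,0,-2],"delta_rot":[0,0,0],"fingers":0.4},
    {"xyz":[0,0,-3],"delta_rot":[0,0,0],"fingers":0.4},
  ],
  grip_force=40,
)

```text
clock: 24.82
tcp_pos: [0.6563, -0.2465, 0.038]
orientation: [-2.076, -2.354, 0.004]
contact_force: [-0.5, -0.4, -0.0]
grip_width: 0.063
```

```bash
python3 - <<'E'
from h import *
plan([.462,.2195,.1],-10)
im=imaging.grab_frame('wrist')
s=imaging.grab_frame('scene')
a=cv2.resize(s[200:310,140:260],None,fx=4,fy=4,interpolation=cv2.INTER_CUBIC)
b=cv2.resize(im[170:370,100:412],None,fx=1,fy=2.2)
cv2.imwrite('pics/st24.png',np.hstack([a,b]))
E
```

```text
t 24.82 tcp [ 0.6563 -0.2465  0.038 ] jaw 7.2 w 0.0630 F [-0.5 -0.4 -0. ] j7 0.77 j1 -0.09
 shift cm [ 48.67 -13.46  -6.13] len 50.87 rot [-0.2  0.  17.2]
```

View pics/st24.png

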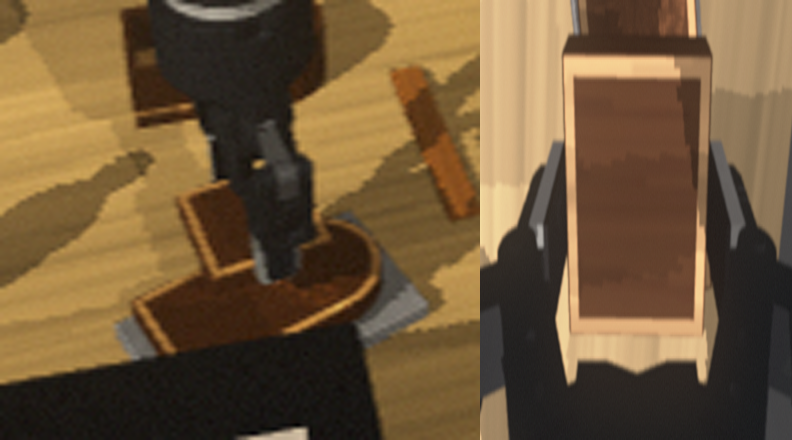

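>>> jog_arm(
  rows=[
    {"xyz":[2.5,-0.7,-2],"delta_rot":[0,0,2],"fingers":0.4},
    {"xyz":[6.3,-1.8,-4],"delta_rot":[0,0,5],"fingers":0.4},
    {"xyz":[10.1,-2.8,-4.5],"delta_rot":[0,0,8],"fingers":0.4},
    {"xyz":[13.9,-3.9,-4.5],"delta_rot":[0,0,11],"fingers":0.4},
    {"xyz":[17.7,-4.9,-4.5],"delta_rot":[0,0,14],"fingers":0.4},
  ],
)

```text
clock: 25.33
tcp_pos: [0.5868, -0.0764, 0.0856]
orientation: [2.351, 2.081, 0.001]
contact_force: [1.6, 1.6, -1.4]
grip_width: 0.0628
```

```bash
python3 - <<'E'
from h import *
plan([.4623,.2205,.08],-10)
E
```

```text
t 25.33 tcp [ 0.5868 -0.0764  0.0856] jaw -7.0 w 0.0628 F [ 1.6  1.6 -1.4] j7 0.32 j1 -0.48
 shift cm [ 27.96 -15.97   0.5 ] len 32.2 rot [0.1 0.  3. ]
```

>>> jog_arm(
  rows=[
    {"xyz":[3.4,-2,0],"delta_rot":[0,0,1],"fingers":0.4},
    {"xyz":[6.8,-3.9,0],"delta_rot":[0,0,2],"fingers":0.4},
    {"xyz":[10.2,-5.8,0],"delta_rot":[0,0,3],"fingers":0.4},
    {"xyz":[13.6,-7.8,0],"delta_rot":[0,0,3],"fingers":0.4},
    {"xyz":[17,-9.7,0],"delta_rot":[0,0,3],"fingers":0.4},
  ],
)

```text
clock: 25.75
tcp_pos: [0.5102, 0.1058, 0.0856]
orientation: [2.405, 2.018, 0.002]
contact_force: [0.3, 0.4, -1.5]
grip_width: 0.0626
```

```bash
python3 - <<'E'
from h import *
plan([.4623,.2205,.08],-10)
E
```

```text
t 25.75 tcp [0.5102 0.1058 0.0856] jaw -10.0 w 0.0626 F [ 0.3  0.4 -1.5] j7 -0.07 j1 -0.90
 shift cm [10.47 -6.71  0.54] len 12.45 rot [ 0.1 -0.   0. ]
```

>>> jog_arm(
  rows=[
    {"xyz":[2,-1.4,0],"delta_rot":[0,0,0],"fingers":0.4},
    {"xyz":[4,-3,0],"delta_rot":[0,0,0],"fingers":0.4},
    {"xyz":[4,-5,0],"delta_rot":[0,0,0],"fingers":0.4},
    {"xyz":[4,-6.5,0],"delta_rot":[0,0,0],"fingers":0.4},
    {"xyz":[4,-6.5,0],"delta_rot":[0,0,0],"fingers":0.4},
  ],
)

```text
clock: 26.17
tcp_pos: [0.4497, 0.1574, 0.085]
orientation: [-2.403, -2.022, 0.001]
contact_force: [-0.7, 0.2, -1.1]
grip_width: 0.0626
```

>>> jog_arm(
  rows=[
    {"xyz":[0,0,0],"delta_rot":[0,0,0],"fingers":0.4},
    {"xyz":[0,0,0],"delta_rot":[0,0,0],"fingers":0.4},
    {"xyz":[0,0,0],"delta_rot":[0,0,0],"fingers":0.4},
    {"xyz":[0,0,0],"delta_rot":[0,0,0],"fingers":0.4},
    {"xyz":[0,0,0],"delta_rot":[0,0,0],"fingers":0.4},
  ],
)

```text
clock: 26.58
tcp_pos: [0.4505, 0.157, 0.085]
orientation: [-2.405, -2.021, 0.0]
contact_force: [0.7, 0.6, -0.7]
grip_width: 0.0628
```

```bash
python3 - <<'E'
from h import *
plan([.4623,.2205,.08],-10)
C=cam('wrist')
im=imaging.grab_frame('wrist')
overlay(im,C,[(poly(sq(.029),.462,.2195,.046,-10.5),(0,255,0)),(poly(sq(.024),.462,.2195,.046,-10.5),(0,255,0))],(130,50,390,250),3,'pics/o25.png')
E
```

```text
t 26.58 tcp [0.4505 0.157  0.085 ] jaw -9.9 w 0.0628 F [ 0.7  0.6 -0.7] j7 -0.23 j1 -1.09
 shift cm [6.46 0.07 0.5 ] len 6.48 rot [-0.   0.   0.1]
```

View pics/o25.png

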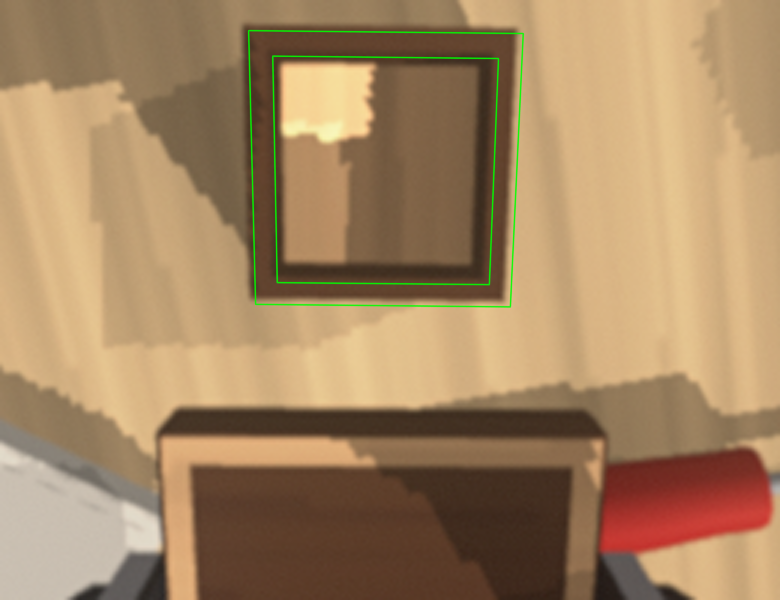

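>>> jog_arm(
  rows=[
    {"xyz":[2.5,0,0],"delta_rot":[0,0,0],"fingers":0.4},
    {"xyz":[5,0,0],"delta_rot":[0,0,0],"fingers":0.4},
    {"xyz":[6.6,0,0],"delta_rot":[0,0,0],"fingers":0.4},
    {"xyz":[6.6,0,0],"delta_rot":[0,0,0],"fingers":0.4},
    {"xyz":[6.6,0,0],"delta_rot":[0,0,0],"fingers":0.4},
  ],
)

```text
clock: 27.05
tcp_pos: [0.4618, 0.2224, 0.0848]
orientation: [2.403, 2.023, -0.001]
contact_force: [-0.1, -0.9, -1.0]
grip_width: 0.0628
```

>>> jog_arm(
  rows=[
    {"xyz":[0,0,0],"delta_rot":[0,0,0],"fingers":0.4},
    {"xyz":[0,0,0],"delta_rot":[0,0,0],"fingers":0.4},
    {"xyz":[0,0,0],"delta_rot":[0,0,0],"fingers":0.4},
    {"xyz":[0,0,0],"delta_rot":[0,0,0],"fingers":0.4},
    {"xyz":[0,0,0],"delta_rot":[0,0,0],"fingers":0.4},
  ],
)

```text
clock: 27.47
tcp_pos: [0.4618, 0.2219, 0.0849]
orientation: [2.404, 2.023, -0.001]
contact_force: [-0.1, 0.7, -0.8]
grip_width: 0.0626
```

```bash
python3 - <<'E'
from h import *
plan([.4615,.2226,.0114],-10)
E
```

```text
t 27.47 tcp [0.4618 0.2219 0.0849] jaw -9.8 w 0.0626 F [-0.1  0.7 -0.8] j7 -0.32 j1 -1.16
 shift cm [ 0.07 -0.04  7.35] len 7.35 rot [-0.   0.   0.2]
```

Descending to about 1.2 cm above home.

>>> jog_arm(
  rows=[
    {"xyz":[0.1,0,2],"delta_rot":[0,0,0],"fingers":0.4},
    {"xyz":[0.1,0,4],"delta_rot":[0,0,0],"fingers":0.4},
    {"xyz":[0.1,0,5.2],"delta_rot":[0,0,0],"fingers":0.4},
    {"xyz":[0.1,0,5.8],"delta_rot":[0,0,0],"fingers":0.4},
    {"xyz":[0.1,0,6],"delta_rot":[0,0,0],"fingers":0.4},
  ],
)

```text
clock: 27.88
tcp_pos: [0.4614, 0.2222, 0.024]
orientation: [2.404, 2.022, -0.004]
contact_force: [-0.2, 0.9, -0.0]
grip_width: 0.063
```

```bash
python3 - <<'E'
from h import *
s=imaging.grab_frame('scene')
plan([.4615,.2226,.0114],-10)
cv2.imwrite('pics/s28.png',cv2.resize(s[110:230,300:440],None,fx=4,fy=4,interpolation=cv2.INTER_CUBIC))
E
```

```text
t 27.93 tcp [0.4618 0.2224 0.0244] jaw -9.9 w 0.0627 F [ 0.   0.7 -1.1] j7 -0.23 j1 -1.07
 shift cm [ 0.02 -0.03  1.3 ] len 1.3 rot [-0.1  0.1  0.1]
```

View pics/s28.png

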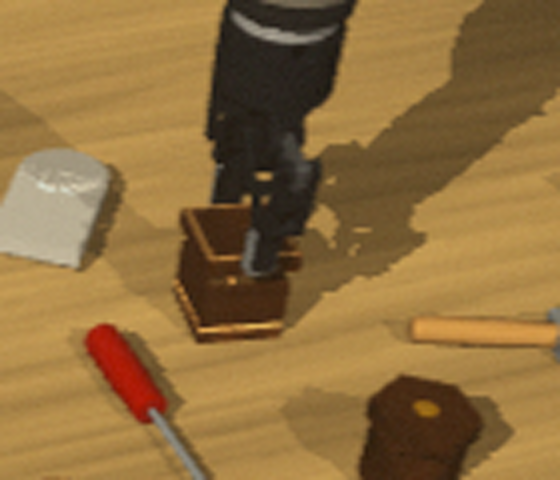

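>>> jog_arm(
  rows=[
    {"xyz":[0,0,0.4],"delta_rot":[0,0,0],"fingers":0.4},
    {"xyz":[0,0,0.8],"delta_rot":[0,0,0],"fingers":0.4},
    {"xyz":[0,0,1.1],"delta_rot":[0,0,0],"fingers":0.4},
    {"xyz":[0,0,1.2],"delta_rot":[0,0,0],"fingers":0.4},
    {"xyz":[0,0,1.3],"delta_rot":[0,0,0],"fingers":0.4},
  ],
)

```text
clock: 28.35
tcp_pos: [0.4617, 0.2224, 0.0115]
orientation: [2.404, 2.022, -0.003]
contact_force: [-3.3, -0.9, 15.3]
grip_width: 0.0628
```

>>> jog_arm(
  rows=[
    {"xyz":[0,0,0.1],"delta_rot":[0,0,0],"fingers":0.4},
    {"xyz":[0,0,0.1],"delta_rot":[0,0,0],"fingers":0.4},
    {"xyz":[0,0,0.1],"delta_rot":[0,0,0],"fingers":0.4},
    {"xyz":[0,0,0.1],"delta_rot":[0,0,0],"fingers":0.4},
    {"xyz":[0,0,0.1],"delta_rot":[0,0,0],"fingers":0.4},
  ],
)

```text
clock: 28.77
tcp_pos: [0.4617, 0.2225, 0.0115]
orientation: [-2.404, -2.021, 0.003]
contact_force: [-3.0, -1.4, 11.8]
grip_width: 0.0628
```

Home at z = 0.0115, against 0.0114 expected. Releasing.

>>> jog_arm(
  rows=[
    {"xyz":[0,0,-0.1],"delta_rot":[0,0,0],"fingers":0.2},
    {"xyz":[0,0,-0.1],"delta_rot":[0,0,0],"fingers":0.1},
    {"xyz":[0,0,-0.1],"delta_rot":[0,0,0],"fingers":0},
    {"xyz":[0,0,-0.1],"delta_rot":[0,0,0],"fingers":0},
    {"xyz":[0,0,-0.1],"delta_rot":[0,0,0],"fingers":0},
  ],
)

```text
clock: 29.18
tcp_pos: [0.4617, 0.2225, 0.0124]
orientation: [-2.404, -2.021, 0.003]
contact_force: [0.5, 0.0, -0.7]
grip_width: 0.0855
```

>>> jog_arm(
  rows=[
    {"xyz":[0,0,-1.5],"delta_rot":[0,0,0],"fingers":0},
    {"xyz":[0,0,-4],"delta_rot":[0,0,0],"fingers":0},
    {"xyz":[0,0,-8],"delta_rot":[0,0,0],"fingers":0},
    {"xyz":[0,0,-12],"delta_rot":[0,0,0],"fingers":0},
    {"xyz":[0,0,-12],"delta_rot":[0,0,0],"fingers":0},
  ],
)

```text
clock: 29.6
tcp_pos: [0.4661, 0.2238, 0.1384]
orientation: [-2.405, -2.02, -0.013]
contact_force: [2.0, 0.5, -0.6]
grip_width: 0.0851
```

```bash
python3 - <<'E'
from h import *
a=np.radians(106.6); off=-.013
print(.6576+off*np.cos(a), -.2355+off*np.sin(a))
plan([.6613,-.248,.12],16.6)
s=imaging.grab_frame('scene');im=imaging.grab_frame('wrist')
b=cv2.resize(im[70:270,100:412],None,fx=1,fy=2.2)
cv2.imwrite('pics/s29.png',np.hstack([cv2.resize(s[110:220,310:420],None,fx=4,fy=4,interpolation=cv2.INTER_CUBIC),b]))
E
```

```text
0.6613139487762646 -0.2479581934680467
t 29.60 tcp [0.4661 0.2238 0.1384] jaw -9.9 w 0.0851 F [ 2.   0.5 -0.6] j7 -0.38 j1 -1.22
 shift cm [-43.12  27.36   1.7 ] len 51.09 rot [  0.4  -0.3 -26.5]
```

View pics/s29.png

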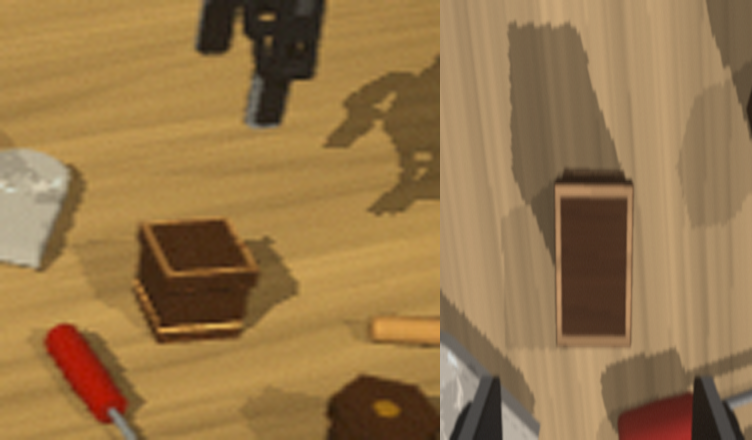

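The square lid sits home on its box. Back to the stack for the arch lid.

>>> jog_arm(
  rows=[
    {"xyz":[-3.3,2.1,0],"delta_rot":[0,0,-5],"fingers":0},
    {"xyz":[-6.6,4.2,0],"delta_rot":[0,0,-10],"fingers":0},
    {"xyz":[-9.9,6.3,0],"delta_rot":[0,0,-15],"fingers":0},
    {"xyz":[-13.3,8.4,0],"delta_rot":[0,0,-20],"fingers":0},
    {"xyz":[-16.7,10.6,0],"delta_rot":[0,0,-25],"fingers":0},
  ],
)

```text
clock: 30.12
tcp_pos: [0.5376, 0.0393, 0.1317]
orientation: [-1.9, -2.497, 0.0]
contact_force: [1.1, 1.1, -0.1]
grip_width: 0.0853
```

```bash
python3 - <<'E'
from h import *
plan([.6613,-.248,.12],16.6)
E
```

```text
t 30.12 tcp [0.5376 0.0393 0.1317] jaw 15.5 w 0.0853 F [ 1.1  1.1 -0.1] j7 0.41 j1 -0.74
 shift cm [-30.99   4.26   1.08] len 31.3 rot [-0.1 -0.1 -1.1]
```

>>> jog_arm(
  rows=[
    {"xyz":[-4,0.6,0],"delta_rot":[0,0,-1],"fingers":0},
    {"xyz":[-8,1.1,0],"delta_rot":[0,0,-1],"fingers":0},
    {"xyz":[-12,1.7,0],"delta_rot":[0,0,-1],"fingers":0},
    {"xyz":[-16,2.2,0],"delta_rot":[0,0,-1],"fingers":0},
    {"xyz":[-20,2.8,0.2],"delta_rot":[0,0,-1],"fingers":0},
  ],
)

```text
clock: 30.53
tcp_pos: [0.6173, -0.1477, 0.1271]
orientation: [-1.877, -2.512, 0.002]
contact_force: [1.4, 1.2, -0.4]
grip_width: 0.0855
```

```bash
python3 - <<'E'
from h import *
plan([.6613,-.248,.12],16.6)
E
```

```text
t 30.53 tcp [ 0.6173 -0.1477  0.1271] jaw 16.5 w 0.0855 F [ 1.4  1.2 -0.4] j7 0.78 j1 -0.33
 shift cm [-10.87   1.38   0.66] len 10.98 rot [-0.3 -0.2 -0.1]
```

>>> jog_arm(
  rows=[
    {"xyz":[-4,0.5,0.3],"delta_rot":[0,0,0],"fingers":0},
    {"xyz":[-8,1,0.6],"delta_rot":[-0.3,-0.2,0],"fingers":0},
    {"xyz":[-10.9,1.4,0.6],"delta_rot":[-0.3,-0.2,0],"fingers":0},
    {"xyz":[-10.9,1.4,0.6],"delta_rot":[-0.3,-0.2,0],"fingers":0},
    {"xyz":[-10.9,1.4,0.6],"delta_rot":[-0.3,-0.2,0],"fingers":0},
  ],
)

```text
clock: 30.95
tcp_pos: [0.66, -0.2506, 0.118]
orientation: [-1.884, -2.51, 0.002]
contact_force: [-0.5, 1.0, 1.3]
grip_width: 0.0855
```

>>> jog_arm(
  rows=[
    {"xyz":[0,0,0],"delta_rot":[0,0,0],"fingers":0},
    {"xyz":[0,0,0],"delta_rot":[0,0,0],"fingers":0},
    {"xyz":[0,0,0],"delta_rot":[0,0,0],"fingers":0},
    {"xyz":[0,0,0],"delta_rot":[0,0,0],"fingers":0},
    {"xyz":[0,0,0],"delta_rot":[0,0,0],"fingers":0},
  ],
)

```text
clock: 31.37
tcp_pos: [0.6601, -0.2494, 0.1181]
orientation: [-1.882, -2.512, 0.001]
contact_force: [-0.4, 0.3, 0.9]
grip_width: 0.0853
```

```bash
python3 - <<'E'
from h import *
plan([.6613,-.248,-.010],16.6)
C=cam('wrist')
im=imaging.grab_frame('wrist')
overlay(im,C,[(poly(arch(.034,-.075,.021),.6576,-.2355,.034,106.6),(255,0,255))],(130,80,390,280),3,'pics/o30.png')
E
```

```text
t 31.37 tcp [ 0.6601 -0.2494  0.1181] jaw 16.3 w 0.0853 F [-0.4  0.3  0.9] j7 0.91 j1 -0.14
 shift cm [ 0.07  0.18 12.81] len 12.82 rot [-0.1 -0.1 -0.3]
```

View pics/o30.png

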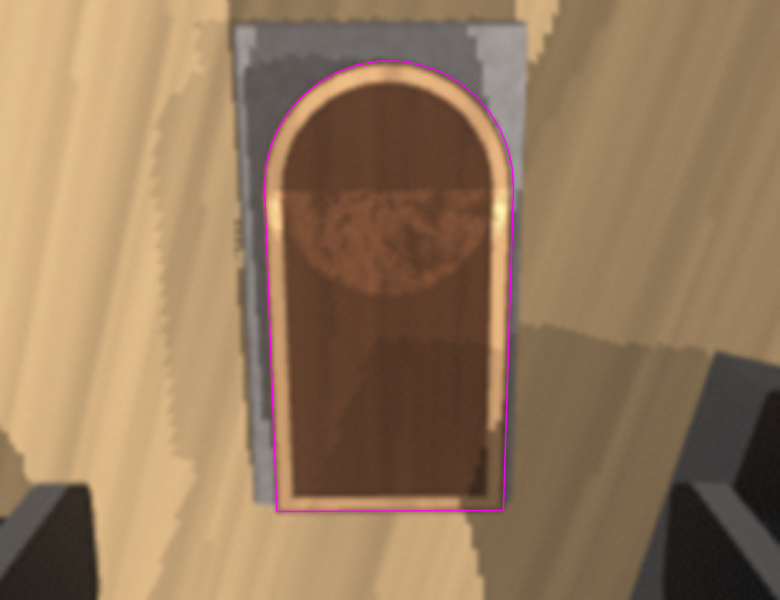

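>>> jog_arm(
  rows=[
    {"xyz":[0.1,0.1,3.5],"delta_rot":[0,0,0],"fingers":0},
    {"xyz":[0.1,0.1,7],"delta_rot":[0,0,-0.3],"fingers":0},
    {"xyz":[0.1,0.1,9.5],"delta_rot":[0,0,-0.3],"fingers":0},
    {"xyz":[0.1,0.1,10.5],"delta_rot":[0,0,-0.3],"fingers":0},
    {"xyz":[0.1,0.1,10.5],"delta_rot":[0,0,-0.3],"fingers":0},
  ],
)

```text
clock: 31.83
tcp_pos: [0.6588, -0.2471, 0.0107]
orientation: [-1.873, -2.513, 0.003]
contact_force: [0.7, -0.1, -0.0]
grip_width: 0.0854
```

>>> jog_arm(
  rows=[
    {"xyz":[0,0,0],"delta_rot":[0,0,0],"fingers":0},
    {"xyz":[0,0,0],"delta_rot":[0,0,0],"fingers":0},
    {"xyz":[0,0,0],"delta_rot":[0,0,0],"fingers":0},
    {"xyz":[0,0,0],"delta_rot":[0,0,0],"fingers":0},
    {"xyz":[0,0,0],"delta_rot":[0,0,0],"fingers":0},
  ],
)

```text
clock: 32.25
tcp_pos: [0.6596, -0.2473, 0.0119]
orientation: [-1.874, -2.515, 0.002]
contact_force: [-1.0, 0.7, 0.2]
grip_width: 0.0855
```

```bash
python3 - <<'E'
from h import *
plan([.6613,-.248,-.0135],16.6)
E
```

```text
t 32.25 tcp [ 0.6596 -0.2473  0.0119] jaw 16.6 w 0.0855 F [-1.   0.7  0.2] j7 0.97 j1 -0.10
 shift cm [-0.12  0.16  2.54] len 2.55 rot [-0.3 -0.2  0. ]
```

>>> jog_arm(
  rows=[
    {"xyz":[-0.1,0.1,0.8],"delta_rot":[0,0,0],"fingers":0.05},
    {"xyz":[-0.1,0.15,1.6],"delta_rot":[-0.2,-0.2,0],"fingers":0.1},
    {"xyz":[-0.1,0.15,2.2],"delta_rot":[-0.2,-0.2,0],"fingers":0.1},
    {"xyz":[-0.1,0.15,2.5],"delta_rot":[-0.2,-0.2,0],"fingers":0.1},
    {"xyz":[-0.1,0.15,2.5],"delta_rot":[-0.2,-0.2,0],"fingers":0.1},
  ],
)

```text
clock: 32.67
tcp_pos: [0.6602, -0.2473, -0.0147]
orientation: [-1.875, -2.517, 0.002]
contact_force: [-0.6, -0.8, -0.3]
grip_width: 0.077
```

```bash
python3 - <<'E'
from h import *
im=imaging.grab_frame('wrist')
s=imaging.grab_frame('scene')
plan([.6613,-.248,-.0145],16.6)
a=cv2.resize(s[200:310,140:260],None,fx=4,fy=4,interpolation=cv2.INTER_CUBIC)
b=cv2.resize(im[170:370,100:412],None,fx=1,fy=2.2)
cv2.imwrite('pics/st31.png',np.hstack([a,b]))
E
```

```text
t 32.77 tcp [ 0.6609 -0.2479 -0.0134] jaw 16.6 w 0.0771 F [-0.6  0.6  0.7] j7 0.98 j1 -0.09
 shift cm [-0.02  0.03  0.11] len 0.11 rot [-0.1 -0.   0. ]
```

View pics/st31.png

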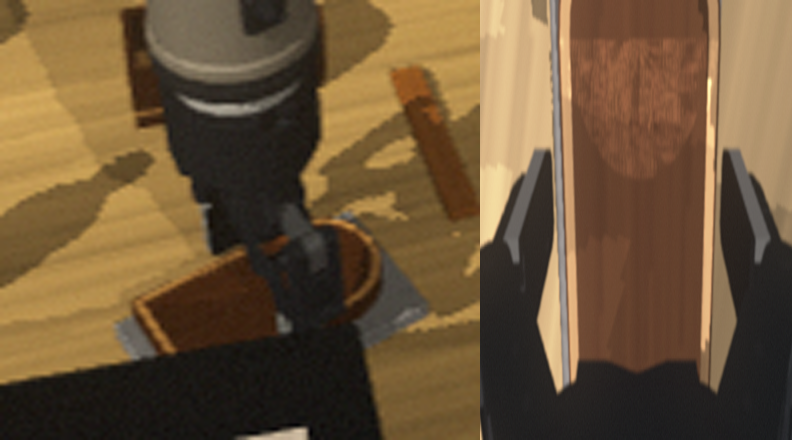

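Good straddle, with nothing touching. Closing gently.

>>> jog_arm(
  rows=[
    {"xyz":[0,0,0.1],"delta_rot":[0,0,0],"fingers":0.15},
    {"xyz":[0,0,0.1],"delta_rot":[0,0,0],"fingers":0.2},
    {"xyz":[0,0,0.1],"delta_rot":[0,0,0],"fingers":0.25},
    {"xyz":[0,0,0.1],"delta_rot":[0,0,0],"fingers":0.25},
    {"xyz":[0,0,0.1],"delta_rot":[0,0,0],"fingers":0.25},
  ],
  grip_force=30,
)

```text
clock: 33.18
tcp_pos: [0.6613, -0.2482, -0.014]
orientation: [-1.877, -2.519, 0.001]
contact_force: [-0.3, -0.3, 2.6]
grip_width: 0.0668
```

>>> jog_arm(
  rows=[
    {"xyz":[0,0,0],"delta_rot":[0,0,0],"fingers":0.4},
    {"xyz":[0,0,-0.3],"delta_rot":[0,0,0],"fingers":0.4},
    {"xyz":[0,0,-0.8],"delta_rot":[0,0,0],"fingers":0.4},
    {"xyz":[0,0,-1.5],"delta_rot":[0,0,0],"fingers":0.4},
    {"xyz":[0,0,-2.5],"delta_rot":[0,0,0],"fingers":0.4},
  ],
  grip_force=50,
)

```text
clock: 33.6
tcp_pos: [0.6607, -0.2479, 0.011]
orientation: [-1.876, -2.518, 0.002]
contact_force: [0.4, 0.7, -1.1]
grip_width: 0.0665
```

```bash
python3 - <<'E'
from h import *
im=imaging.grab_frame('wrist')
s=imaging.grab_frame('scene')
plan([.4547,-.2192,.06],-2.7)
a=cv2.resize(s[200:310,140:260],None,fx=4,fy=4,interpolation=cv2.INTER_CUBIC)
b=cv2.resize(im[170:370,100:412],None,fx=1,fy=2.2)
cv2.imwrite('pics/st32.png',np.hstack([a,b]))
E
```

```text
t 33.70 tcp [ 0.6627 -0.2489  0.0134] jaw 16.6 w 0.0662 F [ 1.3 -0.5 -0. ] j7 0.97 j1 -0.10
 shift cm [  8.79 -19.07  -4.71] len 21.52 rot [ 0.1  0.1 19.3]
```

View pics/st32.png

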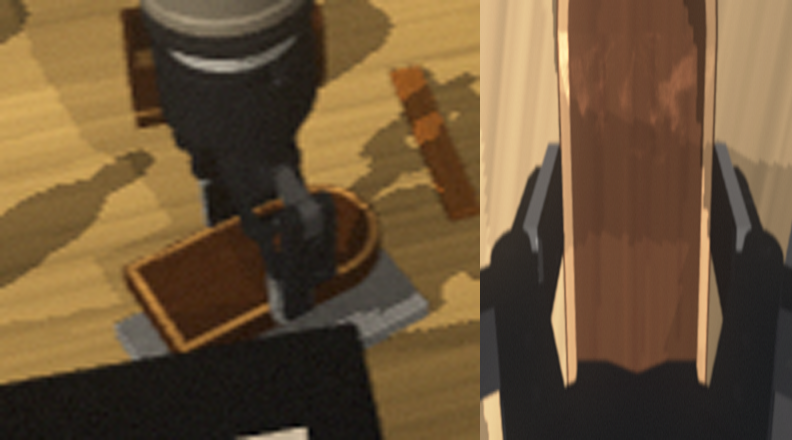

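>>> jog_arm(
  rows=[
    {"xyz":[0,0,-3],"delta_rot":[0,0,0],"fingers":0.4},
    {"xyz":[0.5,-1,-5.5],"delta_rot":[0,0,4],"fingers":0.4},
    {"xyz":[2,-4,-6.5],"delta_rot":[0,0,9],"fingers":0.4},
    {"xyz":[3.5,-7.5,-6.5],"delta_rot":[0,0,14],"fingers":0.4},
    {"xyz":[5,-11,-6.5],"delta_rot":[0,0,19],"fingers":0.4},
  ],
)

```text
clock: 34.12
tcp_pos: [0.5424, -0.2324, 0.0792]
orientation: [2.268, 2.167, 0.003]
contact_force: [-0.3, -0.3, -0.8]
grip_width: 0.0663
```

```bash
python3 - <<'E'
from h import *
plan([.4541,-.2324,.08],-2.7)
E
```

```text
t 34.12 tcp [ 0.5424 -0.2324  0.0792] jaw -2.6 w 0.0663 F [-0.3 -0.3 -0.8] j7 0.72 j1 -0.24
 shift cm [-0.4  -8.82 -0.13] len 8.83 rot [0.3 0.1 0.1]
```

>>> jog_arm(
  rows=[
    {"xyz":[0,0,0],"delta_rot":[0,0,0],"fingers":0.4},
    {"xyz":[0,0,0],"delta_rot":[0,0,0],"fingers":0.4},
    {"xyz":[0,0,0],"delta_rot":[0,0,0],"fingers":0.4},
    {"xyz":[0,0,0],"delta_rot":[0,0,0],"fingers":0.4},
    {"xyz":[0,0,0],"delta_rot":[0,0,0],"fingers":0.4},
  ],
)

```text
clock: 34.53
tcp_pos: [0.544, -0.2325, 0.0794]
orientation: [2.265, 2.168, 0.004]
contact_force: [0.2, -0.3, -1.4]
grip_width: 0.0663
```

```bash
python3 - <<'E'
from h import *
C=cam('wrist')
im=imaging.grab_frame('wrist')
plan([.4541,-.2324,.08],-2.7)
B=poly([(-.0132+.0132,0)],0,0,0,0)
o=r.get_obs();M=yaws(o);lo=o["tcp_pos"]+M@[.0132,0,0]
ang=np.degrees(np.arctan2(M[1,0],M[0,0]))
overlay(im,C,[(poly(arch(.031,-.072,.021),.4547,-.2192,.046,87.3),(0,255,0)),(poly(arch(.034,-.075,.021),lo[0],lo[1],o["tcp_pos"][2]+.048,ang),(255,0,255))],(0,60,400,380),1.9,'pics/o33.png')
E
```

```text
t 34.58 tcp [ 0.5437 -0.2325  0.0792] jaw -2.5 w 0.0664 F [ 0.6  0.1 -1.4] j7 0.72 j1 -0.24
 shift cm [-0.38 -8.95 -0.13] len 8.96 rot [0.3 0.1 0.2]
```

View pics/o33.png

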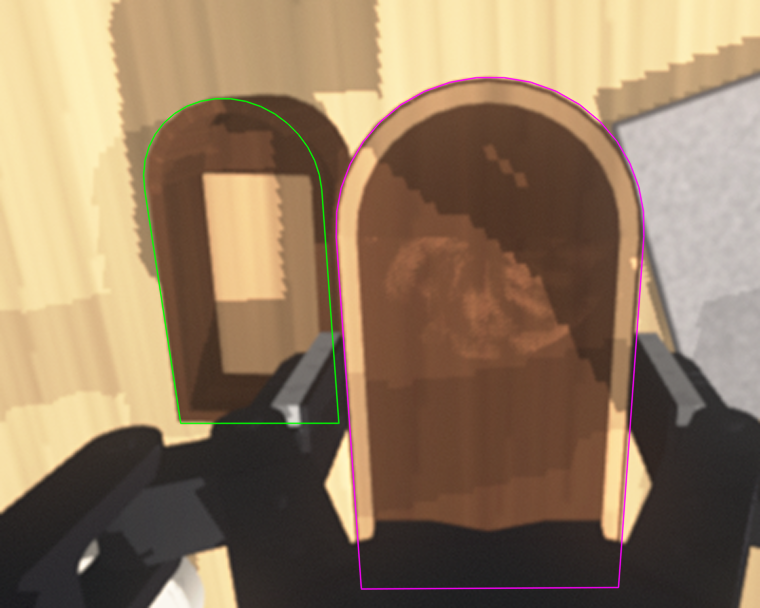

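>>> jog_arm(
  rows=[
    {"xyz":[-0.1,-3,0],"delta_rot":[0,0,0],"fingers":0.4},
    {"xyz":[-0.3,-6,0],"delta_rot":[0,0,0],"fingers":0.4},
    {"xyz":[-0.4,-9,0],"delta_rot":[0.3,0,0],"fingers":0.4},
    {"xyz":[-0.4,-9,0],"delta_rot":[0.3,0,0],"fingers":0.4},
    {"xyz":[-0.4,-9,0],"delta_rot":[0.3,0,0],"fingers":0.4},
  ],
)

```text
clock: 35.0
tcp_pos: [0.4528, -0.2328, 0.0788]
orientation: [2.27, 2.169, -0.002]
contact_force: [0.4, -0.3, -1.2]
grip_width: 0.0665
```

>>> jog_arm(
  rows=[
    {"xyz":[0,0,0],"delta_rot":[0,0,0],"fingers":0.4},
    {"xyz":[0,0,0],"delta_rot":[0,0,0],"fingers":0.4},
    {"xyz":[0,0,0],"delta_rot":[0,0,0],"fingers":0.4},
    {"xyz":[0,0,0],"delta_rot":[0,0,0],"fingers":0.4},
    {"xyz":[0,0,0],"delta_rot":[0,0,0],"fingers":0.4},
  ],
)

```text
clock: 35.42
tcp_pos: [0.4534, -0.2329, 0.0787]
orientation: [2.269, 2.17, -0.002]
contact_force: [1.1, 0.6, -0.3]
grip_width: 0.0661
```

```bash
python3 - <<'E'
from h import *
plan([.4541,-.2324,.012],-2.7)
E
```

```text
t 35.42 tcp [ 0.4534 -0.2329  0.0787] jaw -2.6 w 0.0661 F [ 1.1  0.6 -0.3] j7 0.77 j1 -0.26
 shift cm [0.07 0.07 6.67] len 6.67 rot [0.  0.1 0.1]
```

>>> jog_arm(
  rows=[
    {"xyz":[0.1,0.1,2],"delta_rot":[0,0,0],"fingers":0.4},
    {"xyz":[0.1,0.1,4],"delta_rot":[0,0,0],"fingers":0.4},
    {"xyz":[0.1,0.1,5],"delta_rot":[0,0,0],"fingers":0.4},
    {"xyz":[0.1,0.1,5.3],"delta_rot":[0,0,0],"fingers":0.4},
    {"xyz":[0.1,0.1,5.4],"delta_rot":[0,0,0],"fingers":0.4},
  ],
)

```text
clock: 35.83
tcp_pos: [0.454, -0.2321, 0.0243]
orientation: [2.27, 2.17, -0.004]
contact_force: [0.4, -0.9, -0.8]
grip_width: 0.0662
```

```bash
python3 - <<'E'
from h import *
im=imaging.grab_frame('wrist')
s=imaging.grab_frame('scene')
plan([.4541,-.2324,.012],-2.7)
a=cv2.resize(s[140:250,140:260],None,fx=4,fy=4,interpolation=cv2.INTER_CUBIC)
b=cv2.resize(im[100:300,100:412],None,fx=1,fy=2.2)
cv2.imwrite('pics/st34.png',np.hstack([a,b]))
E
```

```text
t 35.93 tcp [ 0.4547 -0.2325  0.0252] jaw -2.6 w 0.0663 F [-0.6  1.1 -0.4] j7 0.84 j1 -0.18
 shift cm [ 0.01 -0.06  1.32] len 1.32 rot [0.1 0.2 0.1]
```

View pics/st34.png

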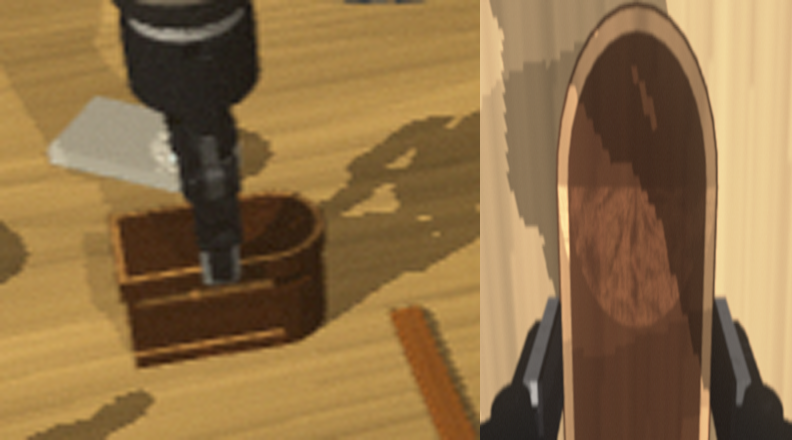

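Aligned. Lowering the last 13 mm.

>>> jog_arm(
  rows=[
    {"xyz":[0,-0.1,0.4],"delta_rot":[0,0.2,0],"fingers":0.4},
    {"xyz":[0,-0.1,0.7],"delta_rot":[0,0.2,0],"fingers":0.4},
    {"xyz":[0,-0.1,1],"delta_rot":[0,0.2,0],"fingers":0.4},
    {"xyz":[0,-0.1,1.2],"delta_rot":[0,0.2,0],"fingers":0.4},
    {"xyz":[0,-0.1,1.3],"delta_rot":[0,0.2,0],"fingers":0.4},
  ],
)

```text
clock: 36.35
tcp_pos: [0.4536, -0.2323, 0.0121]
orientation: [-2.271, -2.17, -0.002]
contact_force: [-2.7, 1.9, 17.1]
grip_width: 0.0662
```

>>> jog_arm(
  rows=[
    {"xyz":[0,0,0.1],"delta_rot":[0,0,0],"fingers":0.4},
    {"xyz":[0,0,0.1],"delta_rot":[0,0,0],"fingers":0.4},
    {"xyz":[0,0,0.1],"delta_rot":[0,0,0],"fingers":0.4},
    {"xyz":[0,0,0.1],"delta_rot":[0,0,0],"fingers":0.4},
    {"xyz":[0,0,0.1],"delta_rot":[0,0,0],"fingers":0.4},
  ],
)

```text
clock: 36.77
tcp_pos: [0.4537, -0.2322, 0.0122]
orientation: [-2.27, -2.17, -0.004]
contact_force: [-3.0, 2.9, 14.8]
grip_width: 0.0662
```

Contact at 15 N with the TCP at 0.0122, against 0.012 expected. Releasing.

>>> jog_arm(
  rows=[
    {"xyz":[0,0,-0.1],"delta_rot":[0,0,0],"fingers":0.15},
    {"xyz":[0,0,-0.1],"delta_rot":[0,0,0],"fingers":0.05},
    {"xyz":[0,0,-0.1],"delta_rot":[0,0,0],"fingers":0},
    {"xyz":[0,0,-0.1],"delta_rot":[0,0,0],"fingers":0},
    {"xyz":[0,0,-0.1],"delta_rot":[0,0,0],"fingers":0},
  ],
)

```text
clock: 37.18
tcp_pos: [0.4536, -0.2322, 0.013]
orientation: [-2.27, -2.17, -0.004]
contact_force: [0.5, -0.3, -0.2]
grip_width: 0.0853
```

>>> jog_arm(
  rows=[
    {"xyz":[0,0,-1.5],"delta_rot":[0,0,0],"fingers":0},
    {"xyz":[0,0,-4],"delta_rot":[0,0,0],"fingers":0},
    {"xyz":[0,0,-8],"delta_rot":[0,0,0],"fingers":0},
    {"xyz":[0,0,-12],"delta_rot":[0,0,0],"fingers":0},
    {"xyz":[0,0,-14],"delta_rot":[0,0,0],"fingers":0},
  ],
)

```text
clock: 37.6
tcp_pos: [0.4546, -0.234, 0.1565]
orientation: [2.271, 2.168, 0.006]
contact_force: [0.5, 0.0, 1.1]
grip_width: 0.0854
```

>>> jog_arm(
  rows=[
    {"xyz":[-0.5,4,-1],"delta_rot":[0,0,0],"fingers":0},
    {"xyz":[-0.5,8,-2],"delta_rot":[0,0,0],"fingers":0},
    {"xyz":[-0.5,12,-2],"delta_rot":[0,0,0],"fingers":0},
    {"xyz":[-0.5,14,-2],"delta_rot":[0,0,0],"fingers":0},
    {"xyz":[-0.5,14,-2],"delta_rot":[0,0,0],"fingers":0},
  ],
)

```text
clock: 38.02
tcp_pos: [0.5991, -0.2438, 0.1765]
orientation: [2.264, 2.172, 0.007]
contact_force: [-0.7, 0.5, 0.4]
grip_width: 0.0853
```

```bash
python3 - <<'E'
from h import *
im=imaging.grab_frame('wrist')
s=imaging.grab_frame('scene');t=imaging.grab_frame('top')
plan([.4541,-.2324,.012],-2.7)
cv2.imwrite('pics/w35.png',im)
a=cv2.resize(s[110:290,90:440],None,fx=2.2,fy=2.2,interpolation=cv2.INTER_CUBIC)
cv2.imwrite('pics/s35.png',a);cv2.imwrite('pics/t35.png',t)
E
```

```text
t 38.17 tcp [ 0.5929 -0.2459  0.1765] jaw -2.7 w 0.0854 F [-0.4 -0.5 -0.2] j7 0.64 j1 -0.26
 shift cm [  0.67 -13.98  16.42] len 21.57 rot [ 0.2 -0.1 -0. ]
```

View pics/s35.png

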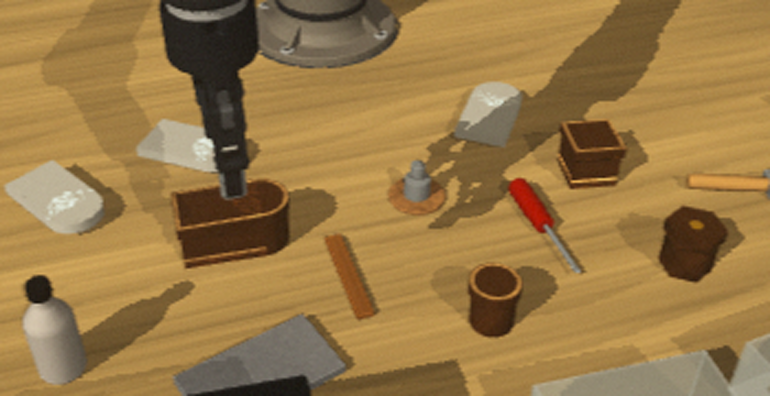

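View pics/w35.png

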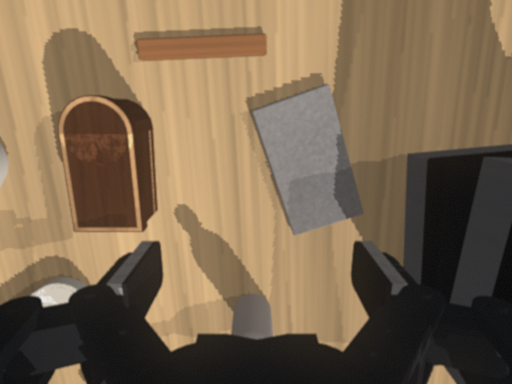

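View pics/t35.png

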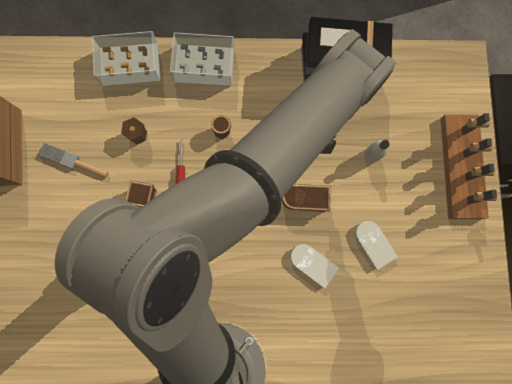

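```bash
python3 - <<'E'
from h import *
C=cam('wrist');S=cam('scene')
im=imaging.grab_frame('wrist');s=imaging.grab_frame('scene')
A=(poly(arch(.034,-.075,.021),.4545,-.219,.060,87.3),(255,0,255));B=(poly(arch(.031,-.072,.021),.4547,-.2192,0,87.3),(0,255,0))
overlay(im,C,[A,B],(40,80,180,250),3,'pics/a.png')
overlay(s,S,[A,B,(poly(sq(.032),.4612,.2208,.06,-10),(255,0,255)),(circ(.657,.0045,.06,.027),(255,0,255))],(150,140,390,280),1,'pics/c.png')
K=3.3
overlay(s,S,[A,B,(poly(sq(.032),.4612,.2208,.06,-10),(255,0,255)),(poly(sq(.029),.4612,.2208,.0,-10),(0,255,0)),(circ(.657,.0045,.06,.027),(255,0,255)),(circ(.657,.0045,.0,.024),(0,255,0))],(155,150,395,275),3.3,'pics/b.png')
cv2.imwrite('pics/o36.png',cv2.imread('pics/a.png'))
print(r.get_obs()["clock"])
E
```

```text
38.2667
```

View pics/o36.png

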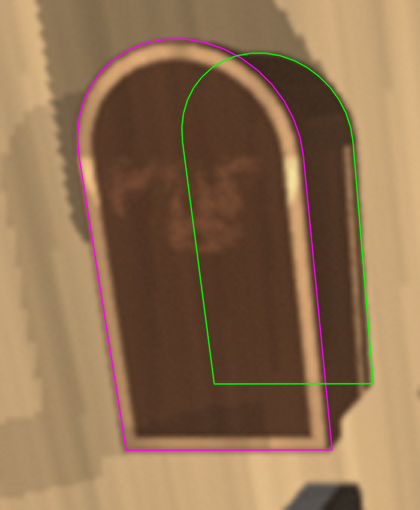

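View pics/b.png

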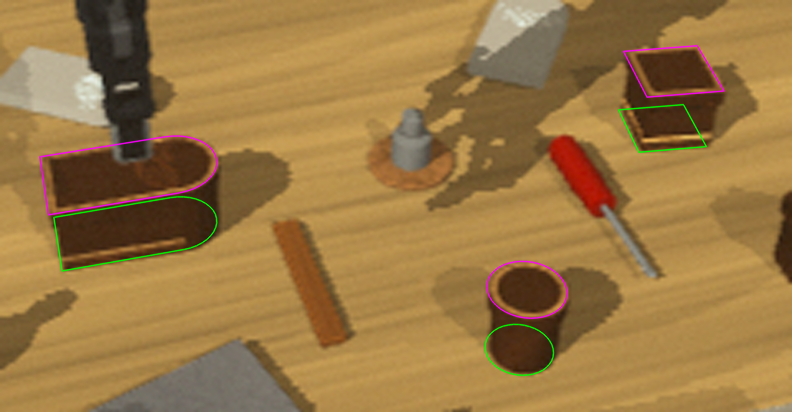

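```bash
python3 -c "
from bench import r
print(r.get_obs()['contact_force'],r.get_obs()['clock']);print(r.hand_in())"
```

```text
[-1.21177642 -0.30095815 -0.29841369] 38.2667
the job is handed in; nothing more can be done
None
```

I handed the job in at 38.3 s. The weight is on its cork pad and each lid is on its own box, taken off in stack order.

- **Weight:** it stands upright at the centre of the cork pad.
- **Lids:** the round, square and arch lids each met their box at 12–15 N of contact, at the height expected for fully home. In the last scene view, model outlines drawn at a rim height of 60 mm lie on all three lid tops, level. The arch lid's round end is over its box's round end; the wrist view confirms that.
- **Other things:** the hexagonal box and the glue bottle look unmoved in the final pictures. The arm had backed off, with the fingers open and no contact force.

Some things went wrong or disagreed:

- **Finger height:** the pictures put the shut fingertips about 24 mm above the reported TCP, so the first try at the weight closed on nothing. I went by the pictures after that.
- **Square lid:** the first grasp slid off over its top edge and pushed the lid about 4 mm on the stack. I measured it again and gripped lower, and it held.
- **Round and square boxes:** the outlines of their bases in the scene camera sit about 2–4 mm off the picture. I put this down to calibration, because the lid tops line up. I did not measure separately whether those two boxes shifted.

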